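# Refill the spring-loaded balm-tin magazine on the honey stall

### The arm

A 6-joint arm with a two-finger parallel gripper is mounted at the origin on the work surface. World frame = base frame: x ahead of the robot, y to its left, z up, the work surface at z = 0. Lengths are in m, angles in degrees, forces in N, time in s.
With the tool pointing down it reaches from about 0.35 to 0.975 m from the base axis. Payload 7.1 kg.
Tool frame: the origin (TCP) lies midway between the tips of the shut fingers; the grasp point (between the pads) lies r.pinch_z behind it (r.pinch_z is the distance from the TCP to the grasp point, in m); z points along the fingers, y is the line along which they close (so a half turn about z gives the same grasp; the last joint's range is limited). The gripper opens to 88 mm and grips with 3 to 60 N. Pads are 20 mm wide; open, the fingers measure 115 mm over their backs; the gripper's body (75 mm by 178 mm) begins 61 mm behind the grasp point.
Start: joints at [66.234, 24.242, 93.386, -0, 62.372, -1.089], TCP at [0.241, 0.577, 0.19] pointing down, gripper open.
Joint ranges: [-172.04, 172.04], [-51.8, 120.97], [4.93, 147.93], [-75.15, 255.16], [6.16, 154.13], [-145.62, 145.62]. Speed limits (degrees/s): [136.94, 136.94, 172.46, 180, 180, 180].

### API

Orientations are given as [roll, pitch, yaw] about the fixed x, y, z axes, in that order (R = Rz(yaw) Ry(pitch) Rx(roll)).
In Python, from station import r gives the robot as it stands.
- The arm moves only by the tool jog_arm, never from a script. Its argument "commands" is a list of rows, each an object of numbers: "tx", "ty", "tz": the shift along the tool's x, y, z in units of 0.6 m (1.0 is 0.6 m); "ax", "ay", "az": the turn, a rotation vector about the tool's x, y, z in units of 2 rad (1.0 is 2 rad); "jaw": the closure, from -1 (fully open) to 1 (shut). In form: [{"tx": .., "ty": .., "tz": .., "ax": .., "ay": .., "az": .., "jaw": ..}, ...]. A call has 1 to 8 rows; each row shifts and turns the commanded pose from where the row before left it, along the tool's axes as they then stand; what a row does not reach is not made up. A row lasts 1/12 s, in which the tool goes at most 41.7 mm and 7.16 degrees, less where a joint would pass 70% of its speed; a pose out of reach is approached as far as the arm can. A call with a number of a shift or a turn outside -1 to 1 is refused whole. A call with a gripper value outside its range is refused whole. The fingers move at their own pace and stop on an object; "grip_force" is the grip in N (left out, the last holds). Time passes only in rows, so rows that do not move let the fingers close. It gives the time, the measured TCP pose, the force, the opening and the grip force at its end, in the units of the state.
- r.state(): the state, without advancing time (a new reading comes with each control period).
- r.grab_frame(name): name is "side" or "top" or "wrist"; returns (picture, depth): 400x640x3 uint8, blue, green, red; 400x640 float32, m along the optical axis (not along the pixel's ray), 0 where there is no reading.
- r.get_calibration(name): a dict with "fx", "fy", "cx", "cy" (pixels), "k1" (the pictures are not rectified: a ray, as slopes to the right and down, at radius r is drawn at 1 + k1 r^2 times it, then the intrinsics apply), "T" (4x4, takes a point from camera to world coordinates). Camera axes: x right, y up, looking along -z (the intrinsics and any distortion apply to the point x, -y, -z); pixel columns grow to the right and rows downward; lengths in m; the calibration is good to about 2 mm. A picture is of the moment at which its call begins: read the wrist's pose just before it. get_calibration takes no time and is no camera call; for the wrist camera it gives the pose at the moment of the call.
- r.finish_job(): hands the job in; it is judged then, once.
The state is a dict: "t": time; "joint_positions": joint angles; "qd": joint speeds; "joint_efforts": joint torques, N m; "tool_pos": TCP position; "orientation": TCP orientation; "contact_force": force on the tool from outside, world axes, zero at the start; "torque": the same for the moment, N m; "gripper_width": finger opening in m; "grip_force": force on a finger pad.
Only numpy, scipy, OpenCV 4.12 (cv2) and the standard library are available. Lean on these libraries where they do the work, as an engineer would, in place of code of your own. Each camera call takes 0.05 s, during which the arm holds its last target. There are 200 camera calls.

### The job

Refill the counter magazine with the two small flat balm tins, one at a time: set a tin upright in the mouth of the magazine and push it gently straight down past the sprung lips until they snap shut over it, then do the same with the other. The tins are thin, so never push on a tin or on the magazine with more than 25 N. Leave the magazine with both tins held under its lips, and leave everything else on the counter where it stands.

Things in the scene. Friction and masses are not known exactly. Their poses are not given: they have to be found in the camera images.
- holder: Dark steel holder fixed to the counter: square plate 130 x 130 x 10 mm with a low edge 20 mm high. Origin: centre of its underside, x and y along its sides, z up. In it stands the plywood magazine, an upright open-topped square well, walls parallel to the holder's x and y, 66 x 66 mm outside, 56 x 56 mm inside, empty at the start.
- rim (a point): Point on the holder's axis level with the magazine's rim, 83 mm above the holder's underside. The magazine stands in the holder with play: its real centre is up to 10 mm off this point along the holder's x and y, not measured; find its walls by touch or sight. It stays put under sideways pushes below 15 N. Its outer faces are plain over the upper 8 mm.
- lips (a point): Point on the holder's axis level with the lips' flat undersides, 16 mm below the rim. Steel lips on the -x and +x walls slope inward going down to a 44 mm gap. A tin set in the mouth rests on the slopes, its underside 6 mm below the rim; pushed down (5 to 12 N) it springs them apart, and once its top is below this level (30 mm down from resting) they snap shut over it.
- stop (a point): Point on the holder's axis where the follower ends its travel, 43 mm below the lips' undersides. The follower, a sprung round plate under the tins (it starts 2 mm below the lips), pushes up with 1 to 4 N. With two tins in, this hard stop comes only 3 mm after the second is caught.
- tin_a: Small flat round aluminium balm tin, 52 mm across, 20 mm high, about 45 g, standing on the counter. Origin at the centre of its underside, z up.
- tin_b: Second tin, the same as tin_a.
- wide_tin: Bystander: larger aluminium tin, 72 mm across, 30 mm high, origin at the centre of its underside.
- mini_jar: Bystander: small amber honey jar, 44 mm across, 52 mm high, origin at the centre of its underside.
- bottle: Bystander: green bottle, 60 mm across, 230 mm high, origin at the centre of its underside.
- candle: Bystander: beeswax pillar candle, 52 mm across, 80 mm high, origin at the centre of its underside.
- bowl: Bystander: white sample bowl, 100 mm across, 40 mm high, origin at the centre of its underside.
- card_reader: Bystander: black card reader lying flat, 150 x 75 x 23 mm, origin at the centre of its underside.
Things that resemble listed ones, but are neither listed nor needed, are in the scene too. Several things look just like the holder: the one meant starts farthest to the robot's left.

How it is judged:
By the outcome, as a careful person would: the job done as asked, in the order asked, and still so for the second after the job is handed in, with the robot touching nothing.
It also fails if it takes over 72 s, if anything falls off the work surface, if the arm or the gripper's body presses on something with over 40 N, if the wrist force passes 120 N, or if a joint passes its speed limit or range.

## Working session

There is one attempt and no reset: what is moved stays moved. The work goes in short steps, Python scripts to look and compute and a tool call to move; the robot and the scene stay as the last step left them, time stands still between calls to the robot, and variables do not carry over. Pictures are saved under pics/ and viewed, at most 10 in all, crops included, and the job is handed in when it is done.

Besides the shell and the picture viewer there is one more tool, called after "Request:" as name([rows], argument=value, ...), one row to a line, values as JSON. jog_arm: Moves the arm, as the interface text tells. Its arguments: {"type":"object","properties":{"commands":{"type":"array","items":{"type":"object","properties":{"tx":{"type":"number"},"ty":{"type":"number"},"tz":{"type":"number"},"ax":{"type":"number"},"ay":{"type":"number"},"az":{"type":"number"},"jaw":{"type":"number"}}}},"grip_force":{"type":"number"}},"required":["commands"]}

```bash
ls; mkdir -p pics
cat > h.py <<'E'
import numpy as np, cv2
from station import r
def pts(name, depth, cal):
    h,w=depth.shape
    u,v=np.meshgrid(np.arange(w),np.arange(h))
    K=np.array([[cal['fx'],0,cal['cx']],[0,cal['fy'],cal['cy']],[0,0,1.]])
    p=cv2.undistortPointsIter(np.stack([u,v],-1).reshape(-1,1,2).astype(np.float64),K,np.array([cal['k1'],0,0,0,0.]),None,None,(3,40,1e-9)).reshape(h,w,2)
    P=np.stack([p[...,0]*depth,-p[...,1]*depth,-depth,np.ones_like(depth)],-1)
    W=(P@np.array(cal['T']).T)[...,:3]; W[depth<=0]=np.nan
    return W
def shot(name):
    cal=r.get_calibration(name); im,d=r.grab_frame(name)
    return im,pts(name,d,cal)
E
python3 - <<'E'
from h import *
print(r.state(), r.pinch_z)
for n in ['top','side']:
    im,W=shot(n); cv2.imwrite(f'pics/{n}0.png',im); np.savez(f'{n}0.npz',im=im,W=W)
    c=r.get_calibration(n); print(n,c)
E
```

```text
pics
{'t': 0.0, 'joint_positions': array([ 6.62334922e+01,  2.42821846e+01,  9.34327843e+01, -1.05229652e-03,
        6.23727209e+01, -1.08840441e+00]), 'qd': array([ 0.0123549 ,  0.05158761,  0.05690332, -0.01242803,  0.04269051,
       -0.02759305]), 'joint_efforts': array([-1.11491099e-03, -5.44632483e+01, -2.73657238e+01,  6.42422657e-02,
        2.29131652e-02, -1.36774761e-04]), 'tool_pos': array([0.24069993, 0.5761189 , 0.18951696]), 'orientation': array([-1.79912308e+02, -7.34276743e-04,  1.57322385e+02]), 'contact_force': array([-1.34577642, -0.31552318, -0.33144875]), 'torque': array([ 0.009278  , -0.00891947, -0.01561016]), 'grip_force': 0.0, 'gripper_width': 0.08792396807036429} 0.0187
top {'fx': 389.06946646531395, 'fy': 389.06946646531395, 'cx': 321.08502577665433, 'cy': 198.54195769043415, 'k1': -0.0330290241273837, 'T': array([[-0.00725601,  0.98934955, -0.1453782 ,  0.42833479],
       [-0.99995456, -0.00627983,  0.0071726 ,  0.01163435],
       [ 0.00618326,  0.14542364,  0.98935016,  1.03600321],
       [ 0.        ,  0.        ,  0.        ,  1.        ]])}
side {'fx': 502.0962901126088, 'fy': 502.0962901126088, 'cx': 328.2099593725175, 'cy': 201.4531651203077, 'k1': 0.026577812160595585, 'T': array([[ 0.75114133,  0.4675288 , -0.46605099, -0.17227966],
       [-0.65980035,  0.50901091, -0.55278513, -0.82675502],
       [-0.02121793,  0.72272036,  0.69081479,  1.14580695],
       [ 0.        ,  0.        ,  0.        ,  1.        ]])}
```

View pics/top0.png

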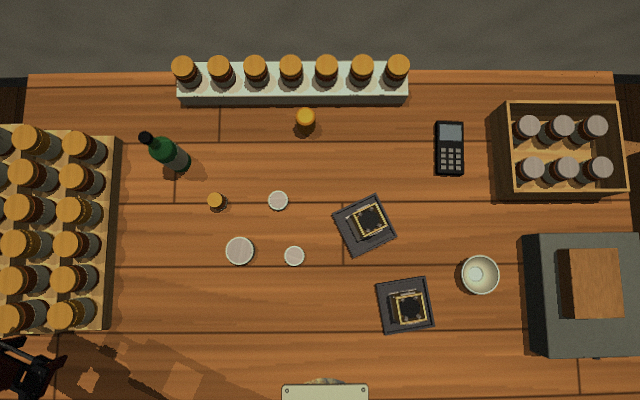

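View pics/side0.png

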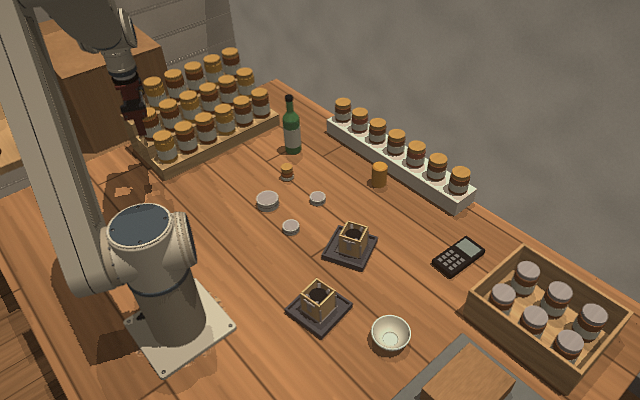

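Top view: the small tins are at (278,200) and (294,256). The look-alike is the wide tin at (239,251), and the mini jar is at (216,202). The two holders are at (364,224) and (405,305); (364,224) is farther left (larger y), so I choose it. Next I measure all of these and take one close crop.

Run:
```python
from h import *
from scipy.optimize import least_squares
D=np.load('top0.npz');W=D['W'];im=D['im']
S=np.load('side0.npz');V=S['W']
def circ(P):
    f=lambda q:np.hypot(P[:,0]-q[0],P[:,1]-q[1])-q[2]
    return least_squares(f,[*P[:,:2].mean(0),.026],loss='soft_l1',f_scale=.001).x
for nm,(u,v) in dict(t1=(278,200),t2=(294,256),wide=(239,251),jar=(216,202),cand=(305,120),bot=(175,155),bowl=(480,274)).items():
    w=W[v-22:v+22,u-22:u+22].reshape(-1,3); k=w[w[:,2]>.010]
    print(nm,len(k),'n/zmed',np.median(k[:,2]),'zmax',k[:,2].max(),'cen',(k[:,:2].min(0)+k[:,:2].max(0))/2,'size',np.ptp(k[:,:2],axis=0))
    c=(k[:,:2].min(0)+k[:,:2].max(0))/2
    s=V.reshape(-1,3); s=s[(np.hypot(s[:,0]-c[0],s[:,1]-c[1])<.06)&(s[:,2]>.01)]
    print('   side',len(s),(s[:,:2].min(0)+s[:,:2].max(0))/2,np.ptp(s[:,:2],axis=0),np.median(s[:,2]))
for nm,(u,v) in dict(h1=(364,224),h2=(405,305)).items():
    w=W[v-40:v+40,u-40:u+40].reshape(-1,3)
    for lo,hi in [(.005,.03),(.078,.09)]:
        for src,ww in (('top',w),('side',V.reshape(-1,3))):
            c0=np.nanmedian(w[w[:,2]>.03][:,:2],axis=0)
            k=ww[(ww[:,2]>lo)&(ww[:,2]<hi)&(np.hypot(ww[:,0]-c0[0],ww[:,1]-c0[1])<.11)]
            R=cv2.minAreaRect((k[:,:2]*1000).astype(np.float32)); print(nm,src,lo,len(k),np.median(k[:,2]),R)
a=cv2.resize(im[175:345,220:450],None,fx=3,fy=3,interpolation=cv2.INTER_CUBIC);cv2.imwrite('pics/crop1.png',a)
```

```text
t1 305 n/zmed 0.018217413154540285 zmax 0.023909384215916374 cen [0.57606469 0.11719341] size [0.05088873 0.0498491 ]
   side 164 [0.57781946 0.11600619] [0.05440009 0.05580146] 0.019571608208834745
t2 319 n/zmed 0.01820969827215202 zmax 0.02269072732699562 cen [0.42932524 0.07423542] size [0.04893023 0.0496385 ]
   side 194 [0.43085271 0.07290803] [0.05516631 0.05807532] 0.019939135484181802
wide 647 n/zmed 0.028177656146147534 zmax 0.034768297860991115 cen [0.4428475 0.2149933] size [0.06926924 0.07066298]
   side 357 [0.4460496  0.21444342] [0.07479264 0.07636975] 0.029284916011923956
jar 275 n/zmed 0.04905139199388264 zmax 0.05608188415286153 cen [0.57341375 0.27692197] size [0.04360938 0.04152008]
   side 189 [0.57408494 0.2748537 ] [0.04632909 0.0490653 ] 0.04128056689388848
cand 647 n/zmed 0.062321335503454534 zmax 0.08247301794596895 cen [0.80549791 0.04809584] size [0.09198107 0.11880575]
   side 551 [0.81164501 0.04725976] [0.10520951 0.08275714] 0.052324670543528295
bot 902 n/zmed 0.12737411055379583 zmax 0.20950441542873288 cen [0.68413032 0.37964685] size [0.05829673 0.0
[... 720 characters left out ...]
ide 0.078 175 0.08250398554213478 ((517.6843872070312, -117.67591857910156), (72.84011840820312, 67.88377380371094), 26.465917587280273)
h2 top 0.005 1695 0.009869865831447333 ((301.6229248046875, -208.13555908203125), (129.7832794189453, 132.17254638671875), 8.986876487731934)
h2 side 0.005 1338 0.012770403985478795 ((294.8464660644531, -205.58255004882812), (207.9796142578125, 200.37033081054688), 74.07752227783203)
h2 top 0.078 246 0.0808285076605848 ((301.83502197265625, -208.23406982421875), (64.8727798461914, 67.44941711425781), 8.748528480529785)
h2 side 0.078 232 0.08258333626566805 ((302.50579833984375, -211.43995666503906), (68.81501770019531, 68.59589385986328), 7.821462154388428)
```

View pics/crop1.png

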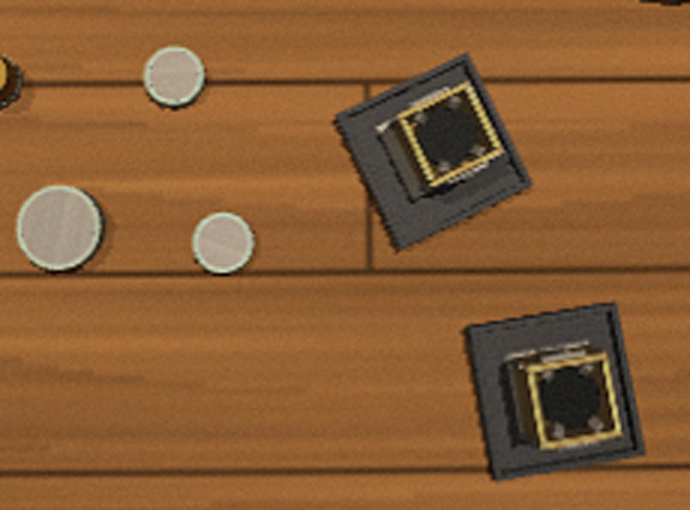

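The crop confirms the choices: tins at crop (174,76) and (223,242), the wide tin at (60,228), and the target holder at (432,152), with the decoy at (556,395). I'll first find the magazine's walls by closing the jaw gently on its outer faces, once per axis.

```bash
cat >> h.py <<'E'
from scipy.spatial.transform import Rotation as Ro
def plan(x,y,z,yaw):
    s=r.state(); R0=Ro.from_euler('xyz',s['orientation'],degrees=True)
    R1=Ro.from_euler('xyz',[180,0,yaw],degrees=True)
    rv=(R0.inv()*R1).as_rotvec()
    d=R1.inv().apply(np.array([x,y,z])-s['tool_pos'])
    np.set_printoptions(precision=4,suppress=True)
    print('pos',s['tool_pos'],'ori',s['orientation'],'turn units',rv/2,'then shift units',d/.6,'w',s['gripper_width'],'F',s['contact_force'],'t',s['t'])
E
python3 -c "
from h import *
plan(.5165,-.1155,.19,114.9)"
```

```text
pos [0.2407 0.5762 0.1896] ori [-179.9227   -0.0017  157.3214] turn units [-0.0006  0.0002  0.3702] then shift units [-1.2392 -0.0685 -0.0007] w 0.08815625895789192 F [-0.1878 -0.537   0.2494] t 0.1
```

Request:
jog_arm([
  {"az": 0.0617},
  {"az": 0.0617},
  {"az": 0.0617},
  {"az": 0.0617},
  {"az": 0.0617},
  {"az": 0.0617},
  {"tx": -0.05,"ty": -0.0028},
  {"tx": -0.05,"ty": -0.0028},
], grip_force=3)

```text
invalid input at $.commands[0]: expected keys tx, ty, tz, ax, ay, az, jaw
```

Request:
jog_arm([
  {"tx": -0.055,"ty": -0.003},
  {"tx": -0.055,"ty": -0.003},
  {"tx": -0.055,"ty": -0.003},
  {"tx": -0.055,"ty": -0.003},
  {"tx": -0.055,"ty": -0.003},
  {"tx": -0.055,"ty": -0.003},
  {"tx": -0.055,"ty": -0.003},
  {"tx": -0.055,"ty": -0.003},
])

```text
invalid input at $.commands[0]: expected keys tx, ty, tz, ax, ay, az, jaw
```

Request:
jog_arm([
  {"tx": -0.055,"ty": -0.003},
  {"tx": -0.055,"ty": -0.003},
  {"tx": -0.055,"ty": -0.003},
  {"tx": -0.055,"ty": -0.003},
  {"tx": -0.055,"ty": -0.003},
  {"tx": -0.055,"ty": -0.003},
  {"tx": -0.055,"ty": -0.003},
  {"tx": -0.055,"ty": -0.003},
])

```text
invalid input at $.commands[0]: expected keys tx, ty, tz, ax, ay, az, jaw
```

```bash
python3 -c "
from h import *
plan(.5165,-.1155,.19,114.9)"
```

```text
pos [0.2407 0.5762 0.1896] ori [-179.9227   -0.0017  157.3214] turn units [-0.0006  0.0002  0.3702] then shift units [-1.2392 -0.0685 -0.0007] w 0.08815625895789192 F [-0.1878 -0.537   0.2494] t 0.1
```

Request:
jog_arm([
  {"tx": 0,"ty": 0,"tz": 0,"ax": 0,"ay": 0,"az": 0.0617,"jaw": -1},
  {"tx": 0,"ty": 0,"tz": 0,"ax": 0,"ay": 0,"az": 0.0617,"jaw": -1},
  {"tx": 0,"ty": 0,"tz": 0,"ax": 0,"ay": 0,"az": 0.0617,"jaw": -1},
  {"tx": 0,"ty": 0,"tz": 0,"ax": 0,"ay": 0,"az": 0.0617,"jaw": -1},
  {"tx": 0,"ty": 0,"tz": 0,"ax": 0,"ay": 0,"az": 0.0617,"jaw": -1},
  {"tx": 0,"ty": 0,"tz": 0,"ax": 0,"ay": 0,"az": 0.0617,"jaw": -1},
  {"tx": -0.05,"ty": -0.003,"tz": 0,"ax": 0,"ay": 0,"az": 0,"jaw": -1},
  {"tx": -0.05,"ty": -0.003,"tz": 0,"ax": 0,"ay": 0,"az": 0,"jaw": -1},
], grip_force=3)

```text
t: 0.77
tool_pos: [0.2625, 0.5207, 0.1896]
orientation: [-180.0, 0.0, 115.0]
contact_force: [0.7, 0.1, -0.4]
gripper_width: 0.0879
grip_force: 0.0
```

Request:
jog_arm([
  {"tx": -0.055,"ty": -0.003,"tz": 0,"ax": 0,"ay": 0,"az": 0,"jaw": -1},
  {"tx": -0.055,"ty": -0.003,"tz": 0,"ax": 0,"ay": 0,"az": 0,"jaw": -1},
  {"tx": -0.055,"ty": -0.003,"tz": 0,"ax": 0,"ay": 0,"az": 0,"jaw": -1},
  {"tx": -0.055,"ty": -0.003,"tz": 0,"ax": 0,"ay": 0,"az": 0,"jaw": -1},
  {"tx": -0.055,"ty": -0.003,"tz": 0,"ax": 0,"ay": 0,"az": 0,"jaw": -1},
  {"tx": -0.055,"ty": -0.003,"tz": 0,"ax": 0,"ay": 0,"az": 0,"jaw": -1},
  {"tx": -0.055,"ty": -0.003,"tz": 0,"ax": 0,"ay": 0,"az": 0,"jaw": -1},
  {"tx": -0.055,"ty": -0.003,"tz": 0,"ax": 0,"ay": 0,"az": 0,"jaw": -1},
])

```text
t: 1.43
tool_pos: [0.3611, 0.2736, 0.1901]
orientation: [-180.0, 0.0, 114.9]
contact_force: [0.6, 0.4, -0.1]
gripper_width: 0.0875
grip_force: 0.0
```

Request:
jog_arm([
  {"tx": -0.055,"ty": -0.003,"tz": 0,"ax": 0,"ay": 0,"az": 0,"jaw": -1},
  {"tx": -0.055,"ty": -0.003,"tz": 0,"ax": 0,"ay": 0,"az": 0,"jaw": -1},
  {"tx": -0.055,"ty": -0.003,"tz": 0,"ax": 0,"ay": 0,"az": 0,"jaw": -1},
  {"tx": -0.055,"ty": -0.003,"tz": 0,"ax": 0,"ay": 0,"az": 0,"jaw": -1},
  {"tx": -0.055,"ty": -0.003,"tz": 0,"ax": 0,"ay": 0,"az": 0,"jaw": -1},
  {"tx": -0.055,"ty": -0.003,"tz": 0,"ax": 0,"ay": 0,"az": 0,"jaw": -1},
  {"tx": -0.055,"ty": -0.003,"tz": 0,"ax": 0,"ay": 0,"az": 0,"jaw": -1},
  {"tx": 0,"ty": 0,"tz": 0,"ax": 0,"ay": 0,"az": 0,"jaw": -1},
])

```text
t: 2.1
tool_pos: [0.4485, 0.0564, 0.1903]
orientation: [180.0, 0.1, 114.7]
contact_force: [-0.2, 0.6, -0.9]
gripper_width: 0.0877
grip_force: 0.0
```

```bash
python3 -c "
from h import *
plan(.5165,-.1155,.19,114.9)"
```

```text
pos [0.4485 0.0564 0.1903] ori [179.9715   0.0843 114.6864] turn units [ 0.0002  0.0007 -0.0019] then shift units [-0.3076 -0.0179  0.0006] w 0.087692349040798 F [-0.2081  0.6113 -0.8583] t 2.1
```

Request:
jog_arm([
  {"tx": -0.0513,"ty": -0.003,"tz": 0,"ax": 0,"ay": 0,"az": 0,"jaw": -1},
  {"tx": -0.0513,"ty": -0.003,"tz": 0,"ax": 0,"ay": 0,"az": 0,"jaw": -1},
  {"tx": -0.0513,"ty": -0.003,"tz": 0,"ax": 0,"ay": 0,"az": 0,"jaw": -1},
  {"tx": -0.0513,"ty": -0.003,"tz": 0,"ax": 0,"ay": 0,"az": 0,"jaw": -1},
  {"tx": -0.0513,"ty": -0.003,"tz": 0,"ax": 0,"ay": 0,"az": 0,"jaw": -1},
  {"tx": -0.0513,"ty": -0.003,"tz": 0,"ax": 0,"ay": 0,"az": 0,"jaw": -1},
  {"tx": 0,"ty": 0,"tz": 0,"ax": 0,"ay": 0,"az": 0,"jaw": -1},
  {"tx": 0,"ty": 0,"tz": 0,"ax": 0,"ay": 0,"az": 0,"jaw": -1},
])

```text
t: 2.77
tool_pos: [0.5147, -0.1122, 0.1898]
orientation: [-180.0, -0.0, 114.8]
contact_force: [0.3, 0.2, -0.2]
gripper_width: 0.0878
grip_force: 0.0
```

Run:
```python
from h import *
im,W=shot('wrist'); cv2.imwrite('pics/w1.png',im); np.savez('w1.npz',im=im,W=W)
w=W.reshape(-1,3)
k=w[(w[:,2]>.078)&(w[:,2]<.09)&(np.hypot(w[:,0]-.5165,w[:,1]+.1155)<.06)]
print(len(k),np.median(k[:,2]),cv2.minAreaRect((k[:,:2]*1000).astype(np.float32)))
print(r.get_calibration('wrist')['T'])
plan(.5165,-.1155,.095,114.9)
```

```text
1741 0.08289979853830581 ((518.2809448242188, -115.08538818359375), (66.18310546875, 66.21666717529297), 25.241317749023438)
[[ 0.90742546 -0.4048698  -0.11251434  0.48389117]
 [ 0.42020924  0.87313959  0.24708594 -0.04470974]
 [-0.00179691 -0.27149164  0.96243912  0.38451322]
 [ 0.          0.          0.          1.        ]]
pos [ 0.5142 -0.1112  0.1897] ori [-179.945    -0.0694  114.8399] turn units [-0.0005 -0.0006 -0.0005] then shift units [-0.0081  0.0005  0.1579] w 0.08783851097280622 F [-0.4783  0.9337 -0.3883] t 2.8167
```

View pics/w1.png

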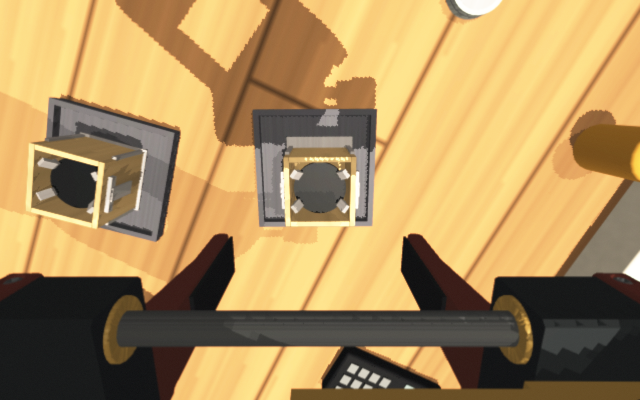

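The wrist view shows the chosen magazine at (320,188) with lips at the corners of two walls, measured as a 66.2 mm square at (0.5183,-0.1151). I'll go down astride it and close lightly.

Request:
jog_arm([
  {"tx": -0.0087,"ty": 0.003,"tz": 0,"ax": 0,"ay": 0,"az": -0.001,"jaw": -1},
  {"tx": 0,"ty": 0,"tz": 0.03,"ax": 0,"ay": 0,"az": 0,"jaw": -1},
  {"tx": 0,"ty": 0,"tz": 0.04,"ax": 0,"ay": 0,"az": 0,"jaw": -1},
  {"tx": 0,"ty": 0,"tz": 0.04,"ax": 0,"ay": 0,"az": 0,"jaw": -1},
  {"tx": 0,"ty": 0,"tz": 0.03,"ax": 0,"ay": 0,"az": 0,"jaw": -1},
  {"tx": 0,"ty": 0,"tz": 0.02,"ax": 0,"ay": 0,"az": 0,"jaw": -1},
  {"tx": 0,"ty": 0,"tz": 0.015,"ax": 0,"ay": 0,"az": 0,"jaw": -1},
  {"tx": 0,"ty": 0,"tz": 0.01,"ax": 0,"ay": 0,"az": 0,"jaw": -1},
])

```text
t: 3.48
tool_pos: [0.5182, -0.1146, 0.0784]
orientation: [-179.9, -0.0, 115.1]
contact_force: [0.0, 0.8, 0.4]
gripper_width: 0.0876
grip_force: 0.0
```

Request:
jog_arm([
  {"tx": 0,"ty": 0,"tz": 0,"ax": 0,"ay": 0,"az": 0,"jaw": -1},
  {"tx": 0,"ty": 0,"tz": 0,"ax": 0,"ay": 0,"az": 0,"jaw": -0.8},
  {"tx": 0,"ty": 0,"tz": 0,"ax": 0,"ay": 0,"az": 0,"jaw": -0.7},
  {"tx": 0,"ty": 0,"tz": 0,"ax": 0,"ay": 0,"az": 0,"jaw": -0.65},
])

```text
t: 3.82
tool_pos: [0.5193, -0.1157, 0.0801]
orientation: [179.9, 0.1, 115.0]
contact_force: [-0.6, -0.3, 0.1]
gripper_width: 0.0734
grip_force: 0.0
```

Request:
jog_arm([
  {"tx": 0,"ty": 0,"tz": 0,"ax": 0,"ay": 0,"az": 0,"jaw": -0.6},
  {"tx": 0,"ty": 0,"tz": 0,"ax": 0,"ay": 0,"az": 0,"jaw": -0.57},
])

```text
t: 3.98
tool_pos: [0.519, -0.1158, 0.0798]
orientation: [180.0, 0.0, 115.0]
contact_force: [-0.6, 0.2, -0.6]
gripper_width: 0.0692
grip_force: 0.0
```

Request:
jog_arm([
  {"tx": 0,"ty": 0,"tz": 0,"ax": 0,"ay": 0,"az": 0,"jaw": -0.54},
  {"tx": 0,"ty": 0,"tz": 0,"ax": 0,"ay": 0,"az": 0,"jaw": -0.52},
])

```text
t: 4.15
tool_pos: [0.5188, -0.1157, 0.0795]
orientation: [180.0, 0.0, 115.0]
contact_force: [0.3, -0.5, -0.2]
gripper_width: 0.067
grip_force: 0.0
```

Request:
jog_arm([
  {"tx": 0,"ty": 0,"tz": 0,"ax": 0,"ay": 0,"az": 0,"jaw": -0.5},
  {"tx": 0,"ty": 0,"tz": 0,"ax": 0,"ay": 0,"az": 0,"jaw": -0.48},
])

```text
t: 4.32
tool_pos: [0.5186, -0.1157, 0.0793]
orientation: [-180.0, -0.0, 115.0]
contact_force: [-0.2, 0.3, -1.0]
gripper_width: 0.0652
grip_force: 0.0
```

```bash
python3 -c "
from h import *
plan(.518,-.1152,.077,115)
print(r.state()['grip_force'],r.state()['torque'])"
```

```text
pos [ 0.5186 -0.1157  0.0793] ori [-179.9975   -0.0009  115.0096] turn units [-0.     -0.      0.0001] then shift units [ 0.0012 -0.0006  0.0038] w 0.06520497666884165 F [-0.1798  0.337  -0.9722] t 4.3167
0.0 [-0.0513  0.074  -0.0549]
```

Request:
jog_arm([
  {"tx": 0,"ty": 0,"tz": 0.003,"ax": 0,"ay": 0,"az": 0,"jaw": -0.48},
  {"tx": 0,"ty": 0,"tz": 0,"ax": 0,"ay": 0,"az": 0,"jaw": -0.46},
])

```text
t: 4.48
tool_pos: [0.5185, -0.1156, 0.0772]
orientation: [-180.0, -0.0, 115.0]
contact_force: [-0.1, 0.6, 0.1]
gripper_width: 0.0641
grip_force: 0.0
```

Request:
jog_arm([
  {"tx": 0,"ty": 0,"tz": 0,"ax": 0,"ay": 0,"az": 0,"jaw": -0.44},
  {"tx": 0,"ty": 0,"tz": 0,"ax": 0,"ay": 0,"az": 0,"jaw": -0.42},
])

```text
t: 4.65
tool_pos: [0.5186, -0.1156, 0.0774]
orientation: [-180.0, -0.0, 115.0]
contact_force: [-0.1, -0.8, 0.1]
gripper_width: 0.0622
grip_force: 0.0
```

```bash
python3 -c "
from h import *
plan(.518,-.1152,.077,115)
print(r.state()['grip_force'],r.state()['torque'])"
```

```text
pos [ 0.5186 -0.1156  0.0774] ori [-179.9922   -0.0071  115.0133] turn units [-0.0001 -0.0001  0.0001] then shift units [ 0.0011 -0.0006  0.0006] w 0.062184514924320144 F [-0.1148 -0.7863  0.1131] t 4.65
0.0 [-0.0332  0.0437 -0.005 ]
```

Run:
```python
from h import *
im,W=shot('wrist'); im2,_=shot('side')
a=cv2.resize(im[120:320,180:460],(560,400),interpolation=cv2.INTER_CUBIC)
b=cv2.resize(im2[195:280,300:400],None,fx=4.7,fy=4.7,interpolation=cv2.INTER_CUBIC)[:400,:240]
b=cv2.resize(im2[180:280,310:370],(240,400),interpolation=cv2.INTER_CUBIC)
cv2.imwrite('pics/w2.png',np.hstack([a,b]))
```

```text
(no output)
```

View pics/w2.png

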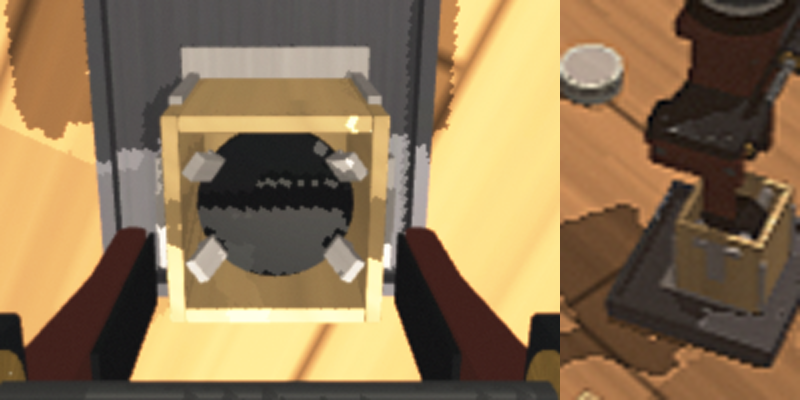

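Run:
```python
from h import *
im,W=shot('wrist')
T=r.get_calibration('wrist')['T']
c=np.array([.5186,-.1156]); ex=np.array([np.cos(np.radians(115)),np.sin(np.radians(115))]); ey=np.array([ex[1],-ex[0]])
def tool(p): d=p[...,:2]-c; return np.stack([d@ex*1e3,d@ey*1e3,p[...,2]*1e3],-1)
Q=tool(W)
for v in (170,235,245,255,265,275,285,295):
    print(v,[tuple(np.round(Q[v,u]).astype(int)) if np.isfinite(Q[v,u]).all() else None for u in (235,245,250,255,262,268,320,372,378,384,390,400)])
im2,V=shot('side');Q=tool(V)
for v in (215,220,225,230,235,240): print(v,[tuple(np.round(Q[v,u]).astype(int)) if np.isfinite(Q[v,u]).all() else None for u in range(340,366,3)])
```

```text
170 [(np.int64(25), np.int64(-63), np.int64(16)), (np.int64(24), np.int64(-57), np.int64(10)), (np.int64(24), np.int64(-53), np.int64(11)), (np.int64(24), np.int64(-49), np.int64(11)), (np.int64(24), np.int64(-44), np.int64(10)), (np.int64(34), np.int64(-31), np.int64(65)), (np.int64(34), np.int64(2), np.int64(61)), (np.int64(24), np.int64(43), np.int64(10)), (np.int64(24), np.int64(48), np.int64(9)), (np.int64(24), np.int64(52), np.int64(11)), (np.int64(26), np.int64(55), np.int64(20)), (np.int64(22), np.int64(67), np.int64(1))]
235 [(np.int64(-26), np.int64(-65), np.int64(22)), (np.int64(10), np.int64(-37), np.int64(112)), (np.int64(10), np.int64(-34), np.int64(113)), (np.int64(-31), np.int64(-52), np.int64(9)), (np.int64(-5), np.int64(-35), np.int64(74)), (np.int64(-2), np.int64(-30), np.int64(82)), (np.int64(-9), np.int64(2), np.int64(64)), (np.int64(-5), np.int64(34), np.int64(74)), (np.int64(-31), np.int64(50), np.int64(11)), (np.int64(10), np.int64(34), np.int64(113)), (np.int64(10), np.int64(37), np.int64(113)), (np.int64(-35), np.int64(72), np.int64(-1))]
245 [(np.int64(10),
[... 4975 characters left out ...]
p.int64(-11), np.int64(66)), (np.int64(10), np.int64(-7), np.int64(66)), (np.int64(3), np.int64(-3), np.int64(64)), (np.int64(-6), np.int64(0), np.int64(65)), (np.int64(-13), np.int64(5), np.int64(63)), (np.int64(-22), np.int64(5), np.int64(67)), (np.int64(-33), np.int64(1), np.int64(76))]
240 [(np.int64(27), np.int64(-34), np.int64(64)), (np.int64(16), np.int64(-38), np.int64(73)), (np.int64(7), np.int64(-39), np.int64(78)), (np.int64(0), np.int64(-31), np.int64(73)), (np.int64(-9), np.int64(-32), np.int64(78)), (np.int64(-18), np.int64(-33), np.int64(83)), (np.int64(-27), np.int64(-31), np.int64(85)), (np.int64(-34), np.int64(-27), np.int64(83)), (np.int64(-34), np.int64(1), np.int64(55))]
```

The view shows the fingertips at crop (150,230) well above the rim, not beside the walls. That explains why there was no contact, so I'll measure how far the tips really are from the reported TCP.

Run:
```python
from h import *
s=r.state(); print(s['tool_pos'],s['t'])
c=s['tool_pos'][:2]; a=np.radians(s['orientation'][2]); ex=np.array([np.cos(a),np.sin(a)]); ey=np.array([ex[1],-ex[0]])
for n in ('wrist','side','top'):
    im,W=shot(n); d=W[...,:2]-c; Q=np.stack([d@ex*1e3,d@ey*1e3,W[...,2]*1e3],-1).reshape(-1,3)
    for lo,hi in ((-46,-29),(29,46)):
        k=Q[(Q[:,1]>lo)&(Q[:,1]<hi)&(abs(Q[:,0])<13)&(Q[:,2]>88)&(Q[:,2]<170)]
        print(n,lo,len(k), np.sort(k[:,2])[:25:3] if len(k) else '', k.min(0) if len(k) else '',k.max(0) if len(k) else '')
    k=Q[(abs(Q[:,1])>55)&(abs(Q[:,1])<95)&(abs(Q[:,0])<40)&(Q[:,2]>120)]
    if len(k): print(' body zmin',np.sort(k[:,2])[:40:5])
```

```text
[ 0.51867553 -0.11565884  0.07748418] 4.85
wrist -46 2835 [109.41015    109.87243606 110.08031186 110.52548042 110.55550598
 110.62197102 110.68298009 110.79427914 110.85753974] [-12.93887102 -43.82798189 109.41015   ] [ 10.90285783 -30.47572519 169.98521524]
wrist 29 2841 [108.70745024 109.6783607  109.81752065 110.07223337 110.25973922
 110.40911689 110.6031902  110.77411078 110.91007797] [-12.06500473  30.84981346 108.70745024] [ 11.03339164  43.93226502 169.98448734]
 body zmin [189.34962581 190.07693252 190.17522443 190.29479347 190.41427025
 190.47409394 190.60979466 190.70149647]
side -46 57 [111.07053715 113.56520099 114.92257094 116.36624686 119.65501828
 120.21906746 122.42269003 124.84094921 126.18701445] [-12.14844375 -44.19899729 111.07053715] [  7.85364004 -36.74285049 146.6618625 ]
side 29 16 [109.40359945 117.79951737 131.04856999 148.30521631 157.37144346
 166.30322003] [-12.82887452  29.41183748 109.40359945] [  0.56936914  36.15877155 166.30322003]
 body zmin [188.70709495 191.2396435  191.89826272 192.68769921 193.78454073
 194.98296243 195.91029631 196.76588401]
top -46 0   
top 29 0   
 body zmin [188.88957669 202.90011772 207.53631278 210.65650509 221.06120323
 224.21236966 226.17341747 228.20374398]
```

All three cameras agree: the real fingertips are 32 mm above the reported TCP (at z 0.1097 while it reports 0.0775, body 80 mm above them). I'll correct for that, reopen and lower to a tip height of 0.077, watching the force.

Request:
jog_arm([
  {"tx": 0,"ty": 0,"tz": 0,"ax": 0,"ay": 0,"az": 0,"jaw": -1},
  {"tx": 0,"ty": 0,"tz": 0,"ax": 0,"ay": 0,"az": 0,"jaw": -1},
  {"tx": 0,"ty": 0,"tz": 0.02,"ax": 0,"ay": 0,"az": 0,"jaw": -1},
  {"tx": 0,"ty": 0,"tz": 0.015,"ax": 0,"ay": 0,"az": 0,"jaw": -1},
  {"tx": 0,"ty": 0,"tz": 0.01,"ax": 0,"ay": 0,"az": 0,"jaw": -1},
])

```text
t: 5.42
tool_pos: [0.5178, -0.1155, 0.0489]
orientation: [-179.9, -0.1, 115.0]
contact_force: [-0.2, 0.8, 0.3]
gripper_width: 0.0875
grip_force: 0.0
```

Request:
jog_arm([
  {"tx": 0,"ty": 0,"tz": 0.008,"ax": 0,"ay": 0,"az": 0,"jaw": -0.8},
  {"tx": 0,"ty": 0,"tz": 0,"ax": 0,"ay": 0,"az": 0,"jaw": -0.7},
  {"tx": 0,"ty": 0,"tz": 0,"ax": 0,"ay": 0,"az": 0,"jaw": -0.65},
  {"tx": 0,"ty": 0,"tz": 0,"ax": 0,"ay": 0,"az": 0,"jaw": -0.62},
])

```text
t: 5.75
tool_pos: [0.5188, -0.1157, 0.0457]
orientation: [180.0, 0.0, 115.0]
contact_force: [-0.3, 0.8, 0.4]
gripper_width: 0.0718
grip_force: 0.0
```

Request:
jog_arm([
  {"tx": 0,"ty": 0,"tz": 0,"ax": 0,"ay": 0,"az": 0,"jaw": -0.59},
  {"tx": 0,"ty": 0,"tz": 0,"ax": 0,"ay": 0,"az": 0,"jaw": -0.57},
])

```text
t: 5.92
tool_pos: [0.519, -0.1157, 0.046]
orientation: [180.0, 0.0, 115.0]
contact_force: [0.8, 0.1, -0.2]
gripper_width: 0.069
grip_force: 0.0
```

Request:
jog_arm([
  {"tx": 0,"ty": 0,"tz": 0,"ax": 0,"ay": 0,"az": 0,"jaw": -0.55},
  {"tx": 0,"ty": 0,"tz": 0,"ax": 0,"ay": 0,"az": 0,"jaw": -0.53},
])

```text
t: 6.08
tool_pos: [0.5188, -0.1157, 0.0459]
orientation: [180.0, 0.0, 115.0]
contact_force: [-0.6, 0.2, 0.4]
gripper_width: 0.0677
grip_force: 0.0
```

Request:
jog_arm([
  {"tx": 0,"ty": 0,"tz": 0,"ax": 0,"ay": 0,"az": 0,"jaw": -0.51},
  {"tx": 0,"ty": 0,"tz": 0,"ax": 0,"ay": 0,"az": 0,"jaw": -0.49},
])

```text
t: 6.25
tool_pos: [0.5185, -0.1158, 0.0458]
orientation: [-180.0, 0.0, 115.0]
contact_force: [-1.8, -0.5, 0.8]
gripper_width: 0.0658
grip_force: 3.0
```

```bash
python3 -c "
from h import *
plan(.518,-.1152,.045,115)
print(r.state()['grip_force'],r.state()['torque'])"
```

```text
pos [ 0.5185 -0.1158  0.0458] ori [-179.9856    0.0062  115.026 ] turn units [-0.0001  0.0001  0.0002] then shift units [ 0.0012 -0.0004  0.0013] w 0.06578994355139021 F [-1.811  -0.5262  0.7622] t 6.25
3.0003030225634575 [-0.1414  0.2905  0.0449]
```

Contact came at 65.8 mm, so the jaw is centred on the walls along tool y, and the 32 mm offset is confirmed. Next is the other axis: raise, turn 90°, repeat.

Request:
jog_arm([
  {"tx": 0,"ty": 0,"tz": 0,"ax": 0,"ay": 0,"az": 0,"jaw": -1},
  {"tx": 0,"ty": 0,"tz": -0.02,"ax": 0,"ay": 0,"az": 0,"jaw": -1},
  {"tx": 0,"ty": 0,"tz": -0.025,"ax": 0,"ay": 0,"az": 0,"jaw": -1},
  {"tx": 0,"ty": 0,"tz": 0,"ax": 0,"ay": 0,"az": 0.0561,"jaw": -1},
  {"tx": 0,"ty": 0,"tz": 0,"ax": 0,"ay": 0,"az": 0.0561,"jaw": -1},
  {"tx": 0,"ty": 0,"tz": 0,"ax": 0,"ay": 0,"az": 0.0561,"jaw": -1},
  {"tx": 0,"ty": 0,"tz": 0,"ax": 0,"ay": 0,"az": 0.0561,"jaw": -1},
  {"tx": 0,"ty": 0,"tz": 0,"ax": 0,"ay": 0,"az": 0.0561,"jaw": -1},
])

```text
t: 6.92
tool_pos: [0.519, -0.1157, 0.0736]
orientation: [179.9, 0.0, 82.6]
contact_force: [0.3, -0.5, 0.4]
gripper_width: 0.0873
grip_force: 0.0
```

Request:
jog_arm([
  {"tx": 0,"ty": 0,"tz": 0,"ax": 0,"ay": 0,"az": 0.0561,"jaw": -1},
  {"tx": 0,"ty": 0,"tz": 0,"ax": 0,"ay": 0,"az": 0.0561,"jaw": -1},
  {"tx": 0,"ty": 0,"tz": 0,"ax": 0,"ay": 0,"az": 0.0561,"jaw": -1},
  {"tx": 0,"ty": 0,"tz": 0,"ax": 0,"ay": 0,"az": 0.0561,"jaw": -1},
  {"tx": 0,"ty": 0,"tz": 0,"ax": 0,"ay": 0,"az": 0.0561,"jaw": -1},
  {"tx": 0,"ty": 0,"tz": 0,"ax": 0,"ay": 0,"az": 0.0561,"jaw": -1},
  {"tx": 0,"ty": 0,"tz": 0,"ax": 0,"ay": 0,"az": 0.0561,"jaw": -1},
  {"tx": 0,"ty": 0,"tz": 0,"ax": 0,"ay": 0,"az": 0.0561,"jaw": -1},
])

```text
t: 7.58
tool_pos: [0.519, -0.1157, 0.0736]
orientation: [180.0, -0.0, 31.1]
contact_force: [-0.4, 0.5, -0.6]
gripper_width: 0.0877
grip_force: 0.0
```

Request:
jog_arm([
  {"tx": 0,"ty": 0,"tz": 0,"ax": 0,"ay": 0,"az": 0.0561,"jaw": -1},
  {"tx": 0,"ty": 0,"tz": 0,"ax": 0,"ay": 0,"az": 0,"jaw": -1},
  {"tx": 0,"ty": 0,"tz": 0,"ax": 0,"ay": 0,"az": 0,"jaw": -1},
])

```text
t: 7.83
tool_pos: [0.5189, -0.1157, 0.0733]
orientation: [180.0, -0.0, 25.2]
contact_force: [-0.2, -0.2, -0.2]
gripper_width: 0.0879
grip_force: 0.0
```

```bash
python3 -c "
from h import *
plan(.5183,-.1153,.045,25)"
```

```text
pos [ 0.5189 -0.1157  0.0733] ori [179.9768  -0.0332  25.2036] turn units [ 0.0002 -0.0003  0.0018] then shift units [-0.0007 -0.001   0.0472] w 0.08791997681007305 F [-0.1877 -0.1689 -0.1546] t 7.8333
```

Request:
jog_arm([
  {"tx": 0,"ty": 0,"tz": 0.02,"ax": 0,"ay": 0,"az": 0.002,"jaw": -1},
  {"tx": 0,"ty": 0,"tz": 0.017,"ax": 0,"ay": 0,"az": 0,"jaw": -1},
  {"tx": 0,"ty": 0,"tz": 0.01,"ax": 0,"ay": 0,"az": 0,"jaw": -0.8},
  {"tx": 0,"ty": 0,"tz": 0,"ax": 0,"ay": 0,"az": 0,"jaw": -0.7},
  {"tx": 0,"ty": 0,"tz": 0,"ax": 0,"ay": 0,"az": 0,"jaw": -0.65},
])

```text
t: 8.25
tool_pos: [0.5179, -0.1155, 0.0435]
orientation: [-179.9, 0.1, 24.8]
contact_force: [-0.5, -0.7, 0.5]
gripper_width: 0.0738
grip_force: 0.0
```

Request:
jog_arm([
  {"tx": 0,"ty": 0,"tz": 0,"ax": 0,"ay": 0,"az": 0,"jaw": -0.62},
  {"tx": 0,"ty": 0,"tz": 0,"ax": 0,"ay": 0,"az": 0,"jaw": -0.59},
])

```text
t: 8.42
tool_pos: [0.5188, -0.1157, 0.0446]
orientation: [180.0, -0.0, 24.8]
contact_force: [0.3, -0.4, 0.1]
gripper_width: 0.0703
grip_force: 0.0
```

Request:
jog_arm([
  {"tx": 0,"ty": 0,"tz": 0,"ax": 0,"ay": 0,"az": 0,"jaw": -0.57},
  {"tx": 0,"ty": 0,"tz": 0,"ax": 0,"ay": 0,"az": 0,"jaw": -0.55},
])

```text
t: 8.58
tool_pos: [0.5185, -0.1152, 0.0446]
orientation: [-180.0, -0.0, 24.8]
contact_force: [0.6, 4.9, -0.1]
gripper_width: 0.0678
grip_force: 2.0
```

Request:
jog_arm([
  {"tx": 0,"ty": 0,"tz": 0,"ax": 0,"ay": 0,"az": 0,"jaw": -0.53},
  {"tx": 0,"ty": 0,"tz": 0,"ax": 0,"ay": 0,"az": 0,"jaw": -0.51},
])

```text
t: 8.75
tool_pos: [0.5183, -0.1148, 0.0446]
orientation: [-179.9, 0.0, 24.8]
contact_force: [-0.5, 6.2, 2.4]
gripper_width: 0.0676
grip_force: 3.0
```

Request:
jog_arm([
  {"tx": 0,"ty": 0,"tz": 0,"ax": 0,"ay": 0,"az": 0,"jaw": -0.49},
])

```text
t: 8.83
tool_pos: [0.5183, -0.1147, 0.0446]
orientation: [-179.9, 0.0, 24.8]
contact_force: [-1.0, 6.3, 1.6]
gripper_width: 0.0671
grip_force: 3.0
```

```bash
python3 -c "
from h import *
plan(.5183,-.1153,.045,25)
print(r.state()['grip_force'],r.state()['torque'])"
```

```text
pos [ 0.5183 -0.1147  0.0446] ori [-179.917     0.0044   24.7599] turn units [-0.0007  0.     -0.0021] then shift units [-0.0003  0.0009 -0.0007] w 0.06709248227703764 F [-1.0475  6.2801  1.5989] t 8.8333
2.994000166654587 [ 1.1695  0.289  -0.0637]
```

The second axis touched on one side only. Combining the two, the magazine's centre is at about (0.518,-0.1144), within 1 mm of the wrist-camera value. Now I go to the nearer tin at about (0.431,0.075).

Request:
jog_arm([
  {"tx": 0,"ty": 0,"tz": 0,"ax": 0,"ay": 0,"az": 0,"jaw": -0.8},
  {"tx": 0,"ty": 0,"tz": 0,"ax": 0,"ay": 0,"az": 0,"jaw": -1},
  {"tx": 0,"ty": 0,"tz": -0.03,"ax": 0,"ay": 0,"az": 0,"jaw": -1},
  {"tx": 0,"ty": 0,"tz": -0.05,"ax": 0,"ay": 0,"az": 0,"jaw": -1},
  {"tx": 0,"ty": 0,"tz": -0.04,"ax": 0,"ay": 0,"az": 0,"jaw": -1},
  {"tx": 0,"ty": -0.05,"tz": 0,"ax": 0,"ay": 0,"az": 0,"jaw": -1},
  {"tx": 0,"ty": -0.05,"tz": 0,"ax": 0,"ay": 0,"az": 0,"jaw": -1},
  {"tx": 0,"ty": -0.05,"tz": 0,"ax": 0,"ay": 0,"az": 0,"jaw": -1},
])

```text
t: 9.5
tool_pos: [0.4811, -0.0338, 0.1173]
orientation: [179.9, -0.1, 24.7]
contact_force: [0.9, 0.2, 0.1]
gripper_width: 0.0878
grip_force: 0.0
```

Request:
jog_arm([
  {"tx": 0,"ty": -0.05,"tz": 0,"ax": 0,"ay": 0,"az": 0,"jaw": -1},
  {"tx": 0,"ty": -0.05,"tz": 0,"ax": 0,"ay": 0,"az": 0,"jaw": -1},
  {"tx": 0,"ty": -0.05,"tz": 0,"ax": 0,"ay": 0,"az": 0,"jaw": -1},
  {"tx": 0,"ty": -0.05,"tz": 0,"ax": 0,"ay": 0,"az": 0,"jaw": -1},
  {"tx": 0,"ty": 0,"tz": 0,"ax": 0,"ay": 0,"az": 0,"jaw": -1},
  {"tx": 0,"ty": 0,"tz": 0,"ax": 0,"ay": 0,"az": 0,"jaw": -1},
  {"tx": 0,"ty": 0,"tz": 0,"ax": 0,"ay": 0,"az": 0,"jaw": -1},
])

```text
t: 10.08
tool_pos: [0.4313, 0.0748, 0.1168]
orientation: [180.0, -0.1, 24.8]
contact_force: [0.2, -0.0, -0.4]
gripper_width: 0.0878
grip_force: 0.0
```

```bash
cat >> h.py <<'E'
def tin(c,zl=.015,zh=.026):
    im,W=shot('wrist'); w=W.reshape(-1,3)
    k=w[(w[:,2]>zl)&(w[:,2]<zh)&(np.hypot(w[:,0]-c[0],w[:,1]-c[1])<.04)]
    (x,y),rad=cv2.minEnclosingCircle((k[:,:2]*1000).astype(np.float32))
    print('tin n',len(k),'c',x,y,'rad',rad,'z',np.median(k[:,2]),'box',(k.min(0)+k.max(0))/2)
    return im
E
python3 -c "
from h import *
im=tin((.4308,.0753)); cv2.imwrite('pics/w3.png',im)
plan(.4308,.0753,-.023,25)"
```

```text
tin n 2600 c 431.5289611816406 75.63447570800781 rad 26.126638412475586 z 0.02050995223296595 box [0.4316454  0.07565032 0.01878185]
pos [0.4314 0.0744 0.1167] ori [179.9656  -0.0477  24.7724] turn units [ 0.0003 -0.0004 -0.002 ] then shift units [-0.0003 -0.0017  0.2328] w 0.08786527940601596 F [-0.2891 -0.1049 -0.9873] t 10.1333
```

Request:
jog_arm([
  {"tx": 0.0017,"ty": -0.0018,"tz": 0.03,"ax": 0,"ay": 0,"az": 0,"jaw": -1},
  {"tx": 0,"ty": 0,"tz": 0.05,"ax": 0,"ay": 0,"az": 0,"jaw": -1},
  {"tx": 0,"ty": 0,"tz": 0.05,"ax": 0,"ay": 0,"az": 0,"jaw": -1},
  {"tx": 0,"ty": 0,"tz": 0.05,"ax": 0,"ay": 0,"az": 0,"jaw": -1},
  {"tx": 0,"ty": 0,"tz": 0.03,"ax": 0,"ay": 0,"az": 0,"jaw": -1},
  {"tx": 0,"ty": 0,"tz": 0.014,"ax": 0,"ay": 0,"az": 0,"jaw": -1},
  {"tx": 0,"ty": 0,"tz": 0.007,"ax": 0,"ay": 0,"az": 0,"jaw": -1},
  {"tx": 0,"ty": 0,"tz": 0,"ax": 0,"ay": 0,"az": 0,"jaw": -1},
])

```text
t: 10.8
tool_pos: [0.4313, 0.0758, -0.0225]
orientation: [-180.0, 0.0, 24.7]
contact_force: [-0.9, -0.3, 0.1]
gripper_width: 0.0879
grip_force: 0.0
```

Request:
jog_arm([
  {"tx": 0,"ty": 0,"tz": 0,"ax": 0,"ay": 0,"az": 0,"jaw": -0.6},
  {"tx": 0,"ty": 0,"tz": 0,"ax": 0,"ay": 0,"az": 0,"jaw": -0.4},
  {"tx": 0,"ty": 0,"tz": 0,"ax": 0,"ay": 0,"az": 0,"jaw": -0.3},
  {"tx": 0,"ty": 0,"tz": 0,"ax": 0,"ay": 0,"az": 0,"jaw": -0.2},
  {"tx": 0,"ty": 0,"tz": 0,"ax": 0,"ay": 0,"az": 0,"jaw": -0.1},
  {"tx": 0,"ty": 0,"tz": 0,"ax": 0,"ay": 0,"az": 0,"jaw": 0.2},
  {"tx": 0,"ty": 0,"tz": 0,"ax": 0,"ay": 0,"az": 0,"jaw": 0.2},
  {"tx": 0,"ty": 0,"tz": 0,"ax": 0,"ay": 0,"az": 0,"jaw": 0.2},
], grip_force=10)

```text
t: 11.47
tool_pos: [0.4314, 0.0765, -0.0218]
orientation: [180.0, -0.0, 24.8]
contact_force: [-0.8, 0.3, 5.8]
gripper_width: 0.0517
grip_force: 10.0
```

```bash
python3 -c "
from h import *
plan(.518,-.1145,.08,25)"
```

```text
pos [ 0.4314  0.0765 -0.0218] ori [179.9907  -0.0327  24.7915] turn units [ 0.0001 -0.0003 -0.0018] then shift units [-0.0037  0.3496 -0.1696] w 0.051659892965832135 F [-0.7918  0.2713  5.7591] t 11.4667
```

Request:
jog_arm([
  {"tx": 0,"ty": 0,"tz": -0.02,"ax": 0,"ay": 0,"az": 0,"jaw": 0.2},
  {"tx": 0,"ty": 0,"tz": -0.04,"ax": 0,"ay": 0,"az": 0,"jaw": 0.2},
  {"tx": 0,"ty": 0,"tz": -0.05,"ax": 0,"ay": 0,"az": 0,"jaw": 0.2},
  {"tx": 0,"ty": 0,"tz": -0.05,"ax": 0,"ay": 0,"az": 0,"jaw": 0.2},
  {"tx": 0,"ty": 0,"tz": -0.02,"ax": 0,"ay": 0,"az": 0,"jaw": 0.2},
  {"tx": 0,"ty": 0.03,"tz": 0,"ax": 0,"ay": 0,"az": 0,"jaw": 0.2},
  {"tx": 0,"ty": 0.04,"tz": 0,"ax": 0,"ay": 0,"az": 0,"jaw": 0.2},
  {"tx": 0,"ty": 0.05,"tz": 0,"ax": 0,"ay": 0,"az": 0,"jaw": 0.2},
])

```text
t: 12.13
tool_pos: [0.4612, 0.0111, 0.0864]
orientation: [180.0, -0.0, 24.9]
contact_force: [0.4, 0.2, -0.6]
gripper_width: 0.0517
grip_force: 10.0
```

Request:
jog_arm([
  {"tx": -0.0037,"ty": 0.05,"tz": 0,"ax": 0,"ay": 0,"az": -0.002,"jaw": 0.2},
  {"tx": 0,"ty": 0.05,"tz": 0,"ax": 0,"ay": 0,"az": 0,"jaw": 0.2},
  {"tx": 0,"ty": 0.05,"tz": 0,"ax": 0,"ay": 0,"az": 0,"jaw": 0.2},
  {"tx": 0,"ty": 0.04,"tz": 0,"ax": 0,"ay": 0,"az": 0,"jaw": 0.2},
  {"tx": 0,"ty": 0.03,"tz": 0,"ax": 0,"ay": 0,"az": 0,"jaw": 0.2},
  {"tx": 0,"ty": 0.01,"tz": 0,"ax": 0,"ay": 0,"az": 0,"jaw": 0.2},
  {"tx": 0,"ty": 0,"tz": 0,"ax": 0,"ay": 0,"az": 0,"jaw": 0.2},
  {"tx": 0,"ty": 0,"tz": 0,"ax": 0,"ay": 0,"az": 0,"jaw": 0.2},
])

```text
t: 12.8
tool_pos: [0.5167, -0.1145, 0.0856]
orientation: [-179.9, 0.0, 25.0]
contact_force: [-0.5, -0.0, -0.0]
gripper_width: 0.0517
grip_force: 10.0
```

Run:
```python
from h import *
plan(.518,-.1145,.062,25)
s=r.state()
im,W=shot('wrist'); cv2.imwrite('pics/w4.png',im[80:360,160:480]); np.savez('w4.npz',im=im,W=W)
c=s['tool_pos'][:2]; a=np.radians(s['orientation'][2]); ex=np.array([np.cos(a),np.sin(a)]); ey=np.array([ex[1],-ex[0]])
d=W[...,:2]-c; Q=np.stack([d@ex*1e3,d@ey*1e3,W[...,2]*1e3],-1).reshape(-1,3); Q=Q[np.isfinite(Q[:,0])]
z0=(s['tool_pos'][2]+.0418)*1e3; print('expected top z',z0)
near=Q[(np.hypot(Q[:,0],Q[:,1])<40)]
k=near[abs(near[:,2]-z0)<4]; print('tin',len(k),np.median(k[:,2]),k.min(0),k.max(0))
k=Q[(np.abs(Q[:,2]-83)<4)&(np.hypot(Q[:,0],Q[:,1])<52)];print('rim',len(k),k.min(0),k.max(0), (k.min(0)+k.max(0))/2)
```

```text
pos [ 0.5167 -0.1145  0.0856] ori [-179.9487    0.0479   24.9896] turn units [-0.0004  0.0004 -0.0001] then shift units [0.0019 0.0009 0.0393] w 0.05169415680882655 F [-0.4811 -0.0473 -0.0253] t 12.8
expected top z 127.36087737975932
tin 8402 127.69803994487066 [-26.1233 -33.0959 123.3673] [ 26.252   36.2243 131.3573]
rim 2081 [-31.6672 -31.537   79.    ] [34.6056 34.6791 85.0537] [ 1.4692  1.5711 82.0269]
```

View pics/w4.png

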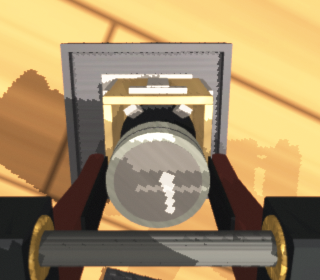

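The tin is held level and centred (crop (157,190)), with the magazine about 1.5 mm off in tool x and y, which agrees with the touch. I'll correct by the mean of the two and lower slowly.

Request:
jog_arm([
  {"tx": 0.0022,"ty": 0.0017,"tz": 0,"ax": 0,"ay": 0,"az": 0,"jaw": 0.2},
  {"tx": 0,"ty": 0,"tz": 0.01,"ax": 0,"ay": 0,"az": 0,"jaw": 0.2},
  {"tx": 0,"ty": 0,"tz": 0.015,"ax": 0,"ay": 0,"az": 0,"jaw": 0.2},
  {"tx": 0,"ty": 0,"tz": 0.01,"ax": 0,"ay": 0,"az": 0,"jaw": 0.2},
  {"tx": 0,"ty": 0,"tz": 0.004,"ax": 0,"ay": 0,"az": 0,"jaw": 0.2},
  {"tx": 0,"ty": 0,"tz": 0,"ax": 0,"ay": 0,"az": 0,"jaw": 0.2},
])

```text
t: 13.35
tool_pos: [0.5182, -0.115, 0.0613]
orientation: [-179.9, 0.1, 25.0]
contact_force: [0.1, -1.4, -0.3]
gripper_width: 0.0516
grip_force: 10.0
```

Request:
jog_arm([
  {"tx": 0,"ty": 0,"tz": 0.003,"ax": 0,"ay": 0,"az": 0,"jaw": 0.2},
  {"tx": 0,"ty": 0,"tz": 0.002,"ax": 0,"ay": 0,"az": 0,"jaw": 0.2},
  {"tx": 0,"ty": 0,"tz": 0,"ax": 0,"ay": 0,"az": 0,"jaw": 0.2},
])

```text
t: 13.6
tool_pos: [0.5191, -0.1154, 0.0594]
orientation: [-180.0, 0.0, 25.0]
contact_force: [-1.0, -0.9, -0.2]
gripper_width: 0.0515
grip_force: 10.0
```

Request:
jog_arm([
  {"tx": 0,"ty": 0,"tz": 0.002,"ax": 0,"ay": 0,"az": 0,"jaw": 0.2},
  {"tx": 0,"ty": 0,"tz": 0.001,"ax": 0,"ay": 0,"az": 0,"jaw": 0.2},
  {"tx": 0,"ty": 0,"tz": 0,"ax": 0,"ay": 0,"az": 0,"jaw": 0.2},
])

```text
t: 13.85
tool_pos: [0.5191, -0.1154, 0.0577]
orientation: [180.0, -0.0, 25.0]
contact_force: [0.5, 0.6, -0.0]
gripper_width: 0.0519
grip_force: 10.0
```

Request:
jog_arm([
  {"tx": 0,"ty": 0,"tz": 0.002,"ax": 0,"ay": 0,"az": 0,"jaw": 0.2},
  {"tx": 0,"ty": 0,"tz": 0.001,"ax": 0,"ay": 0,"az": 0,"jaw": 0.2},
  {"tx": 0,"ty": 0,"tz": 0,"ax": 0,"ay": 0,"az": 0,"jaw": 0.2},
])

```text
t: 14.1
tool_pos: [0.519, -0.1153, 0.0558]
orientation: [-180.0, 0.0, 25.0]
contact_force: [-0.5, 0.2, 1.4]
gripper_width: 0.0514
grip_force: 10.0
```

Request:
jog_arm([
  {"tx": 0,"ty": 0,"tz": 0.001,"ax": 0,"ay": 0,"az": 0,"jaw": 0.2},
  {"tx": 0,"ty": 0,"tz": 0,"ax": 0,"ay": 0,"az": 0,"jaw": -0.2},
  {"tx": 0,"ty": 0,"tz": 0,"ax": 0,"ay": 0,"az": 0,"jaw": -0.4},
  {"tx": 0,"ty": 0,"tz": 0,"ax": 0,"ay": 0,"az": 0,"jaw": -0.6},
  {"tx": 0,"ty": 0,"tz": 0,"ax": 0,"ay": 0,"az": 0,"jaw": -0.6},
  {"tx": 0,"ty": 0,"tz": -0.02,"ax": 0,"ay": 0,"az": 0,"jaw": -0.6},
  {"tx": 0,"ty": 0,"tz": -0.04,"ax": 0,"ay": 0,"az": 0,"jaw": -0.6},
  {"tx": 0,"ty": 0,"tz": -0.04,"ax": 0,"ay": 0,"az": 0,"jaw": -0.6},
])

```text
t: 14.77
tool_pos: [0.5184, -0.1152, 0.116]
orientation: [-179.9, 0.1, 25.0]
contact_force: [0.6, -0.3, 0.4]
gripper_width: 0.0698
grip_force: 0.0
```

Request:
jog_arm([
  {"tx": 0,"ty": 0,"tz": 0,"ax": 0,"ay": 0,"az": 0,"jaw": 1},
  {"tx": 0,"ty": 0,"tz": 0,"ax": 0,"ay": 0,"az": 0,"jaw": 1},
  {"tx": 0,"ty": 0,"tz": 0,"ax": 0,"ay": 0,"az": 0,"jaw": 1},
  {"tx": 0,"ty": 0,"tz": 0,"ax": 0,"ay": 0,"az": 0,"jaw": 1},
  {"tx": 0,"ty": 0,"tz": 0,"ax": 0,"ay": 0,"az": 0,"jaw": 1},
  {"tx": 0,"ty": 0,"tz": 0,"ax": 0,"ay": 0,"az": 0,"jaw": 1},
  {"tx": 0,"ty": 0,"tz": 0,"ax": 0,"ay": 0,"az": 0,"jaw": 1},
])

```text
t: 15.35
tool_pos: [0.5187, -0.1153, 0.1146]
orientation: [-180.0, 0.1, 25.0]
contact_force: [0.1, -0.2, 0.4]
gripper_width: 0.0272
grip_force: 0.0
```

Run:
```python
from h import *
s=r.state(); plan(.518,-.1145,.07,25)
im,W=shot('wrist')
c=np.array([.5183,-.1148]); a=np.radians(25); ex=np.array([np.cos(a),np.sin(a)]); ey=np.array([ex[1],-ex[0]])
d=W[...,:2]-c; Q=np.stack([d@ex*1e3,d@ey*1e3,W[...,2]*1e3],-1).reshape(-1,3); Q=Q[np.isfinite(Q[:,0])]
k=Q[(abs(Q[:,2]-97)<6)&(np.hypot(Q[:,0],Q[:,1])<27)]
A=np.c_[k[:,:2],np.ones(len(k))];p=np.linalg.lstsq(A,k[:,2],rcond=None)[0]; print('tin top',len(k),np.median(k[:,2]),'plane slopes deg',np.degrees(p[:2]),k.min(0),k.max(0))
im2,V=shot('side'); cv2.imwrite('pics/s5.png',np.hstack([im[60:360,140:480],cv2.resize(im2[190:280,310:400],(300,300))]))
```

```text
pos [ 0.5187 -0.1153  0.1146] ori [-179.9557    0.0585   25.0192] turn units [-0.0004  0.0005  0.0002] then shift units [-0.0006 -0.0017  0.0744] w 0.027197209516802823 F [ 0.1291 -0.2082  0.4347] t 15.35
tin top 4422 96.98851743411629 plane slopes deg [-0.5675  3.5635] [-26.182  -25.3528  91.0493] [25.99   26.032  99.8726]
```

View pics/s5.png

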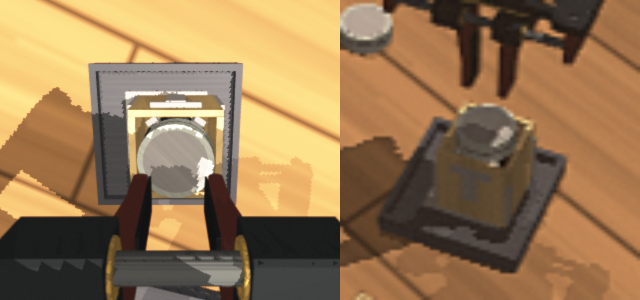

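The tin rests in the mouth with its top at z 0.097, as expected (crop (175,160)). Next: shut the fingers, come down, and push.

Request:
jog_arm([
  {"tx": 0,"ty": 0,"tz": 0.02,"ax": 0,"ay": 0,"az": 0,"jaw": 1},
  {"tx": 0,"ty": 0,"tz": 0.02,"ax": 0,"ay": 0,"az": 0,"jaw": 1},
  {"tx": 0,"ty": 0,"tz": 0,"ax": 0,"ay": 0,"az": 0,"jaw": 1},
  {"tx": 0,"ty": 0,"tz": 0,"ax": 0,"ay": 0,"az": 0,"jaw": 1},
  {"tx": 0,"ty": 0,"tz": 0.02,"ax": 0,"ay": 0,"az": 0,"jaw": 1},
  {"tx": 0,"ty": 0,"tz": 0.012,"ax": 0,"ay": 0,"az": 0,"jaw": 1},
  {"tx": 0,"ty": 0,"tz": 0.005,"ax": 0,"ay": 0,"az": 0,"jaw": 1},
  {"tx": 0,"ty": 0,"tz": 0,"ax": 0,"ay": 0,"az": 0,"jaw": 1},
])

```text
t: 16.12
tool_pos: [0.5187, -0.1153, 0.0687]
orientation: [-180.0, 0.0, 25.0]
contact_force: [-0.3, 0.2, 0.2]
gripper_width: 0.0007
grip_force: 0.0
```

Request:
jog_arm([
  {"tx": 0,"ty": 0,"tz": 0.002,"ax": 0,"ay": 0,"az": 0,"jaw": 1},
  {"tx": 0,"ty": 0,"tz": 0.002,"ax": 0,"ay": 0,"az": 0,"jaw": 1},
  {"tx": 0,"ty": 0,"tz": 0.002,"ax": 0,"ay": 0,"az": 0,"jaw": 1},
  {"tx": 0,"ty": 0,"tz": 0,"ax": 0,"ay": 0,"az": 0,"jaw": 1},
])

```text
t: 16.45
tool_pos: [0.5192, -0.1154, 0.0656]
orientation: [180.0, -0.0, 25.0]
contact_force: [0.2, 1.1, 0.3]
gripper_width: 0.0003
grip_force: 0.0
```

Request:
jog_arm([
  {"tx": 0,"ty": 0,"tz": 0.003,"ax": 0,"ay": 0,"az": 0,"jaw": 1},
  {"tx": 0,"ty": 0,"tz": 0.003,"ax": 0,"ay": 0,"az": 0,"jaw": 1},
  {"tx": 0,"ty": 0,"tz": 0,"ax": 0,"ay": 0,"az": 0,"jaw": 1},
])

```text
t: 16.7
tool_pos: [0.5194, -0.1155, 0.0619]
orientation: [180.0, -0.0, 25.0]
contact_force: [0.6, -0.7, 0.8]
gripper_width: 0.0005
grip_force: 0.5
```

Request:
jog_arm([
  {"tx": 0,"ty": 0,"tz": 0.003,"ax": 0,"ay": 0,"az": 0,"jaw": 1},
  {"tx": 0,"ty": 0,"tz": 0.002,"ax": 0,"ay": 0,"az": 0,"jaw": 1},
  {"tx": 0,"ty": 0,"tz": 0,"ax": 0,"ay": 0,"az": 0,"jaw": 1},
])

```text
t: 16.95
tool_pos: [0.5196, -0.1155, 0.059]
orientation: [180.0, -0.0, 25.0]
contact_force: [0.9, -1.5, 2.7]
gripper_width: 0.0003
grip_force: 1.5
```

Request:
jog_arm([
  {"tx": 0,"ty": 0,"tz": 0.003,"ax": 0,"ay": 0,"az": 0,"jaw": 1},
  {"tx": 0,"ty": 0,"tz": 0.002,"ax": 0,"ay": 0,"az": 0,"jaw": 1},
  {"tx": 0,"ty": 0,"tz": 0,"ax": 0,"ay": 0,"az": 0,"jaw": 1},
])

```text
t: 17.2
tool_pos: [0.5191, -0.1154, 0.0558]
orientation: [180.0, 0.0, 25.0]
contact_force: [0.7, -0.3, 2.4]
gripper_width: 0.0007
grip_force: 1.5
```

Request:
jog_arm([
  {"tx": 0,"ty": 0,"tz": 0.003,"ax": 0,"ay": 0,"az": 0,"jaw": 1},
  {"tx": 0,"ty": 0,"tz": 0.002,"ax": 0,"ay": 0,"az": 0,"jaw": 1},
  {"tx": 0,"ty": 0,"tz": 0,"ax": 0,"ay": 0,"az": 0,"jaw": 1},
])

```text
t: 17.45
tool_pos: [0.5189, -0.1153, 0.0525]
orientation: [-180.0, 0.0, 25.0]
contact_force: [0.4, -0.1, 1.0]
gripper_width: 0.0005
grip_force: 0.3
```

```bash
cat >> h.py <<'E'
def topz():
    im,W=shot('wrist')
    c=np.array([.5183,-.1148]); a=np.radians(25); ex=np.array([np.cos(a),np.sin(a)]); ey=np.array([ex[1],-ex[0]])
    d=W[...,:2]-c; Q=np.stack([d@ex*1e3,d@ey*1e3,W[...,2]*1e3],-1)
    q=Q.reshape(-1,3); q=q[np.isfinite(q[:,0])]
    for x in range(-24,25,8):
        print(x,[ (int(np.round(np.median(k[:,2]))) if len(k)>3 else None) for y in range(-32,33,8) for k in [q[(abs(q[:,0]-x)<2.5)&(abs(q[:,1]-y)<2.5)]]])
    return im
E
python3 - <<'E'
from h import *
im=topz(); im2,_=r.grab_frame('side')
cv2.imwrite('pics/s6.png',np.hstack([cv2.resize(im[100:300,200:440],(480,400)),cv2.resize(im2[190:280,320:392],(320,400))]))
print(r.state()['tool_pos'],r.state()['contact_force'])
E
```

```text
-24 [None, None, None, None, 85, None, None, None, None]
-16 [None, None, None, None, None, None, None, None, None]
-8 [83, 85, 85, None, 160, None, 85, 85, 83]
0 [83, 85, 85, 85, 101, None, 85, 85, 83]
8 [83, 85, 85, 85, 124, None, 85, 85, 83]
16 [83, 189, 85, 86, 86, 85, 85, 78, 83]
24 [183, 189, 189, 189, 188, 189, 189, 189, 183]
[ 0.51872548 -0.11516882  0.05252305] [1.17220205 0.80150913 0.12181944]
```

View pics/s6.png

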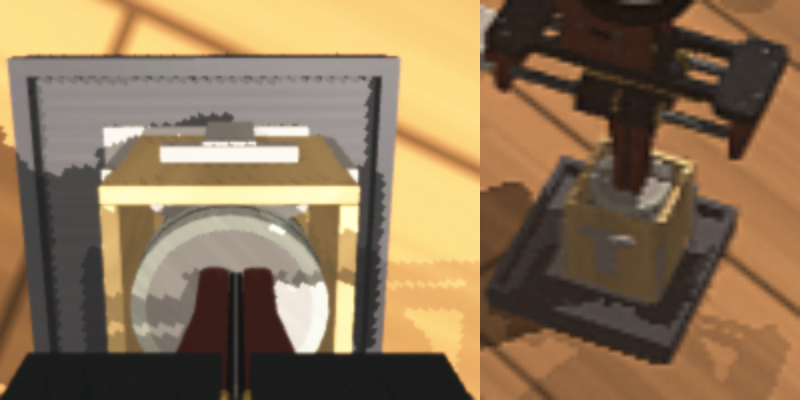

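The tin is level, its top now at z 0.085 and flat across the mouth (crop (230,280)). I keep pushing.

Request:
jog_arm([
  {"tx": 0,"ty": 0,"tz": 0.003,"ax": 0,"ay": 0,"az": 0,"jaw": 1},
  {"tx": 0,"ty": 0,"tz": 0.003,"ax": 0,"ay": 0,"az": 0,"jaw": 1},
  {"tx": 0,"ty": 0,"tz": 0,"ax": 0,"ay": 0,"az": 0,"jaw": 1},
])

```text
t: 17.8
tool_pos: [0.5188, -0.1152, 0.0489]
orientation: [-180.0, 0.0, 25.0]
contact_force: [-0.5, -0.5, 0.7]
gripper_width: 0.0006
grip_force: 0.4
```

Request:
jog_arm([
  {"tx": 0,"ty": 0,"tz": 0.003,"ax": 0,"ay": 0,"az": 0,"jaw": 1},
  {"tx": 0,"ty": 0,"tz": 0.003,"ax": 0,"ay": 0,"az": 0,"jaw": 1},
  {"tx": 0,"ty": 0,"tz": 0,"ax": 0,"ay": 0,"az": 0,"jaw": 1},
])

```text
t: 18.05
tool_pos: [0.5189, -0.1152, 0.0453]
orientation: [-180.0, 0.0, 25.0]
contact_force: [-0.3, 0.4, 1.5]
gripper_width: 0.0004
grip_force: 0.4
```

Request:
jog_arm([
  {"tx": 0,"ty": 0,"tz": 0.003,"ax": 0,"ay": 0,"az": 0,"jaw": 1},
  {"tx": 0,"ty": 0,"tz": 0.003,"ax": 0,"ay": 0,"az": 0,"jaw": 1},
  {"tx": 0,"ty": 0,"tz": 0,"ax": 0,"ay": 0,"az": 0,"jaw": 1},
])

```text
t: 18.3
tool_pos: [0.519, -0.1153, 0.0417]
orientation: [-180.0, 0.0, 25.0]
contact_force: [-0.3, 1.2, 1.2]
gripper_width: 0.0007
grip_force: 0.4
```

Request:
jog_arm([
  {"tx": 0,"ty": 0,"tz": 0.003,"ax": 0,"ay": 0,"az": 0,"jaw": 1},
  {"tx": 0,"ty": 0,"tz": 0.003,"ax": 0,"ay": 0,"az": 0,"jaw": 1},
  {"tx": 0,"ty": 0,"tz": 0,"ax": 0,"ay": 0,"az": 0,"jaw": 1},
])

```text
t: 18.55
tool_pos: [0.519, -0.1153, 0.0381]
orientation: [-180.0, 0.0, 25.0]
contact_force: [-0.1, 0.9, 1.3]
gripper_width: 0.0004
grip_force: 0.5
```

Request:
jog_arm([
  {"tx": 0,"ty": 0,"tz": 0.003,"ax": 0,"ay": 0,"az": 0,"jaw": 1},
  {"tx": 0,"ty": 0,"tz": 0.002,"ax": 0,"ay": 0,"az": 0,"jaw": 1},
  {"tx": 0,"ty": 0,"tz": 0,"ax": 0,"ay": 0,"az": 0,"jaw": 1},
])

```text
t: 18.8
tool_pos: [0.5191, -0.1154, 0.0352]
orientation: [180.0, 0.0, 25.0]
contact_force: [-0.7, 0.4, 0.4]
gripper_width: 0.0007
grip_force: 0.0
```

Request:
jog_arm([
  {"tx": 0,"ty": 0,"tz": 0.002,"ax": 0,"ay": 0,"az": 0,"jaw": 1},
  {"tx": 0,"ty": 0,"tz": 0.002,"ax": 0,"ay": 0,"az": 0,"jaw": 1},
  {"tx": 0,"ty": 0,"tz": 0,"ax": 0,"ay": 0,"az": 0,"jaw": 1},
])

```text
t: 19.05
tool_pos: [0.5192, -0.1155, 0.0329]
orientation: [180.0, -0.0, 25.0]
contact_force: [-0.6, 0.2, 1.9]
gripper_width: 0.0006
grip_force: 0.8
```

Request:
jog_arm([
  {"tx": 0,"ty": 0,"tz": 0.002,"ax": 0,"ay": 0,"az": 0,"jaw": 1},
  {"tx": 0,"ty": 0,"tz": 0.001,"ax": 0,"ay": 0,"az": 0,"jaw": 1},
  {"tx": 0,"ty": 0,"tz": 0,"ax": 0,"ay": 0,"az": 0,"jaw": 1},
])

```text
t: 19.3
tool_pos: [0.5192, -0.1154, 0.0312]
orientation: [180.0, -0.0, 25.0]
contact_force: [-0.2, -0.9, 1.1]
gripper_width: 0.0004
grip_force: 0.9
```

Run:
```python
from h import *
topz(); print(r.state()['tool_pos'],r.state()['contact_force'])
```

```text
-24 [None, None, None, None, 63, None, None, None, None]
-16 [None, None, None, None, None, None, None, None, None]
-8 [None, 64, 64, None, 138, None, 64, 63, None]
0 [83, 64, 64, 64, 80, None, 64, 64, 83]
8 [83, 63, 64, 64, 109, None, 64, 63, 83]
16 [83, 168, 167, 64, 64, 64, 71, 63, 83]
24 [161, 168, 168, 168, 168, 168, 168, 168, 161]
[ 0.51920349 -0.11544062  0.03126319] [-0.42846634 -0.66427802  1.83015509]
```

The tin's top is at z 0.064, below the lips (0.067). I raise and check that it's caught.

Request:
jog_arm([
  {"tx": 0,"ty": 0,"tz": -0.01,"ax": 0,"ay": 0,"az": 0,"jaw": 1},
  {"tx": 0,"ty": 0,"tz": -0.03,"ax": 0,"ay": 0,"az": 0,"jaw": 1},
  {"tx": 0,"ty": 0,"tz": -0.05,"ax": 0,"ay": 0,"az": 0,"jaw": 1},
  {"tx": 0,"ty": 0,"tz": -0.05,"ax": 0,"ay": 0,"az": 0,"jaw": 1},
  {"tx": 0,"ty": 0,"tz": 0,"ax": 0,"ay": 0,"az": 0,"jaw": 1},
  {"tx": 0,"ty": 0,"tz": 0,"ax": 0,"ay": 0,"az": 0,"jaw": 1},
])

```text
t: 19.85
tool_pos: [0.5204, -0.1156, 0.1172]
orientation: [179.9, -0.2, 25.0]
contact_force: [-0.3, 0.3, -0.2]
gripper_width: 0.0003
grip_force: 0.0
```

Run:
```python
from h import *
topz(); plan(.5777,.1188,.12,25)
```

```text
-24 [83, None, 80, None, None, None, 80, None, 83]
-16 [83, None, 68, 68, 68, 68, 68, None, 83]
-8 [83, 67, 68, 68, 68, 68, 68, 67, 83]
0 [83, 67, 68, 67, 67, 68, 68, 67, 83]
8 [83, 67, 68, 68, 156, 68, 67, 67, 83]
16 [83, 253, 70, 68, 68, 67, 68, 63, 83]
24 [247, 254, 254, 254, 254, 254, 254, 254, 247]
pos [ 0.5192 -0.1153  0.1158] ori [179.9607  -0.0509  25.0175] turn units [ 0.0003 -0.0004  0.0002] then shift units [ 0.2532 -0.3125 -0.007 ] w 0.00045211648199747933 F [0.4572 0.646  0.5601] t 19.9
```

The first tin is caught: its top sits at 0.067–0.068, right under the lips. On to the second tin.

Request:
jog_arm([
  {"tx": 0.0317,"ty": -0.0391,"tz": -0.001,"ax": 0,"ay": 0,"az": 0,"jaw": -1},
  {"tx": 0.0317,"ty": -0.0391,"tz": -0.001,"ax": 0,"ay": 0,"az": 0,"jaw": -1},
  {"tx": 0.0317,"ty": -0.0391,"tz": -0.001,"ax": 0,"ay": 0,"az": 0,"jaw": -1},
  {"tx": 0.0317,"ty": -0.0391,"tz": -0.001,"ax": 0,"ay": 0,"az": 0,"jaw": -1},
  {"tx": 0.0317,"ty": -0.0391,"tz": -0.001,"ax": 0,"ay": 0,"az": 0,"jaw": -1},
  {"tx": 0.0317,"ty": -0.0391,"tz": -0.001,"ax": 0,"ay": 0,"az": 0,"jaw": -1},
  {"tx": 0.0317,"ty": -0.0391,"tz": -0.001,"ax": 0,"ay": 0,"az": 0,"jaw": -1},
  {"tx": 0.0317,"ty": -0.0391,"tz": -0.001,"ax": 0,"ay": 0,"az": 0,"jaw": -1},
])

```text
t: 20.57
tool_pos: [0.5765, 0.1204, 0.1183]
orientation: [-180.0, 0.2, 25.0]
contact_force: [0.2, -0.4, 0.5]
gripper_width: 0.0505
grip_force: 0.0
```

Request:
jog_arm([
  {"tx": 0,"ty": 0,"tz": 0,"ax": 0,"ay": 0,"az": 0,"jaw": -1},
  {"tx": 0,"ty": 0,"tz": 0,"ax": 0,"ay": 0,"az": 0,"jaw": -1},
  {"tx": 0,"ty": 0,"tz": 0,"ax": 0,"ay": 0,"az": 0,"jaw": -1},
  {"tx": 0,"ty": 0,"tz": 0,"ax": 0,"ay": 0,"az": 0,"jaw": -1},
])

```text
t: 20.9
tool_pos: [0.5767, 0.1179, 0.1192]
orientation: [-180.0, 0.1, 25.0]
contact_force: [0.4, -0.2, 0.0]
gripper_width: 0.0772
grip_force: 0.0
```

```bash
python3 -c "
from h import *
im=tin((.5777,.1188)); plan(.578,.119,-.0225,25)"
```

```text
tin n 2584 c 577.7069091796875 118.97724151611328 rad 26.14838218688965 z 0.02047538874708879 box [0.57779796 0.1188261  0.01909678]
pos [0.5769 0.1178 0.1195] ori [-179.9889    0.0856   24.9398] turn units [-0.0001  0.0007 -0.0005] then shift units [ 0.0025 -0.0011  0.2366] w 0.08101535824281686 F [-0.0627  0.1127 -0.4767] t 20.95
```

Request:
jog_arm([
  {"tx": 0.002,"ty": -0.001,"tz": 0.03,"ax": 0,"ay": 0,"az": 0,"jaw": -1},
  {"tx": 0,"ty": 0,"tz": 0.05,"ax": 0,"ay": 0,"az": 0,"jaw": -1},
  {"tx": 0,"ty": 0,"tz": 0.05,"ax": 0,"ay": 0,"az": 0,"jaw": -1},
  {"tx": 0,"ty": 0,"tz": 0.05,"ax": 0,"ay": 0,"az": 0,"jaw": -1},
  {"tx": 0,"ty": 0,"tz": 0.03,"ax": 0,"ay": 0,"az": 0,"jaw": -1},
  {"tx": 0,"ty": 0,"tz": 0.016,"ax": 0,"ay": 0,"az": 0,"jaw": -1},
  {"tx": 0,"ty": 0,"tz": 0.0085,"ax": 0,"ay": 0,"az": 0,"jaw": -1},
  {"tx": 0,"ty": 0,"tz": 0,"ax": 0,"ay": 0,"az": 0,"jaw": -1},
])

```text
t: 21.62
tool_pos: [0.5782, 0.1194, -0.0211]
orientation: [-180.0, 0.1, 25.0]
contact_force: [0.7, -0.2, 1.3]
gripper_width: 0.0877
grip_force: 0.0
```

Request:
jog_arm([
  {"tx": 0,"ty": 0,"tz": 0,"ax": 0,"ay": 0,"az": 0,"jaw": -0.6},
  {"tx": 0,"ty": 0,"tz": 0,"ax": 0,"ay": 0,"az": 0,"jaw": -0.4},
  {"tx": 0,"ty": 0,"tz": 0,"ax": 0,"ay": 0,"az": 0,"jaw": -0.3},
  {"tx": 0,"ty": 0,"tz": 0,"ax": 0,"ay": 0,"az": 0,"jaw": -0.2},
  {"tx": 0,"ty": 0,"tz": 0,"ax": 0,"ay": 0,"az": 0,"jaw": -0.1},
  {"tx": 0,"ty": 0,"tz": 0,"ax": 0,"ay": 0,"az": 0,"jaw": 0.2},
  {"tx": 0,"ty": 0,"tz": 0,"ax": 0,"ay": 0,"az": 0,"jaw": 0.2},
  {"tx": 0,"ty": 0,"tz": 0,"ax": 0,"ay": 0,"az": 0,"jaw": 0.2},
], grip_force=10)

```text
t: 22.28
tool_pos: [0.5788, 0.1202, -0.0202]
orientation: [180.0, -0.0, 25.0]
contact_force: [-0.4, 0.3, 5.2]
gripper_width: 0.0515
grip_force: 10.0
```

```bash
python3 -c "
from h import *
plan(.5187,-.1152,.086,25)"
```

```text
pos [ 0.5788  0.1202 -0.0202] ori [179.994   -0.0304  25.0148] turn units [ 0.0001 -0.0003  0.0001] then shift units [-0.2565  0.3133 -0.177 ] w 0.051454880181152254 F [-0.4395  0.2849  5.181 ] t 22.2833
```

Request:
jog_arm([
  {"tx": 0,"ty": 0,"tz": -0.02,"ax": 0,"ay": 0,"az": 0,"jaw": 0.2},
  {"tx": 0,"ty": 0,"tz": -0.04,"ax": 0,"ay": 0,"az": 0,"jaw": 0.2},
  {"tx": 0,"ty": 0,"tz": -0.05,"ax": 0,"ay": 0,"az": 0,"jaw": 0.2},
  {"tx": 0,"ty": 0,"tz": -0.047,"ax": 0,"ay": 0,"az": 0,"jaw": 0.2},
  {"tx": 0,"ty": 0,"tz": -0.02,"ax": 0,"ay": 0,"az": 0,"jaw": 0.2},
  {"tx": -0.02,"ty": 0.0243,"tz": 0,"ax": 0,"ay": 0,"az": 0,"jaw": 0.2},
  {"tx": -0.03,"ty": 0.0365,"tz": 0,"ax": 0,"ay": 0,"az": 0,"jaw": 0.2},
  {"tx": -0.035,"ty": 0.0425,"tz": 0,"ax": 0,"ay": 0,"az": 0,"jaw": 0.2},
])

```text
t: 22.95
tool_pos: [0.5585, 0.0426, 0.086]
orientation: [180.0, -0.1, 25.1]
contact_force: [0.1, -0.9, -0.4]
gripper_width: 0.052
grip_force: 10.0
```

Request:
jog_arm([
  {"tx": -0.035,"ty": 0.043,"tz": 0,"ax": 0,"ay": 0,"az": 0,"jaw": 0.2},
  {"tx": -0.035,"ty": 0.043,"tz": 0,"ax": 0,"ay": 0,"az": 0,"jaw": 0.2},
  {"tx": -0.035,"ty": 0.043,"tz": 0,"ax": 0,"ay": 0,"az": 0,"jaw": 0.2},
  {"tx": -0.035,"ty": 0.043,"tz": 0,"ax": 0,"ay": 0,"az": 0,"jaw": 0.2},
  {"tx": -0.022,"ty": 0.0265,"tz": 0,"ax": 0,"ay": 0,"az": 0,"jaw": 0.2},
  {"tx": -0.0095,"ty": 0.0115,"tz": 0,"ax": 0,"ay": 0,"az": 0,"jaw": 0.2},
  {"tx": 0,"ty": 0,"tz": 0,"ax": 0,"ay": 0,"az": 0,"jaw": 0.2},
  {"tx": 0,"ty": 0,"tz": 0,"ax": 0,"ay": 0,"az": 0,"jaw": 0.2},
])

```text
t: 23.62
tool_pos: [0.5185, -0.115, 0.0855]
orientation: [-180.0, 0.0, 25.0]
contact_force: [-0.6, 0.6, -0.9]
gripper_width: 0.0514
grip_force: 10.0
```

Run:
```python
from h import *
plan(.5187,-.1151,.0568,25)
s=r.state()
im,W=shot('wrist')
c=s['tool_pos'][:2]; a=np.radians(s['orientation'][2]); ex=np.array([np.cos(a),np.sin(a)]); ey=np.array([ex[1],-ex[0]])
d=W[...,:2]-c; Q=np.stack([d@ex*1e3,d@ey*1e3,W[...,2]*1e3],-1).reshape(-1,3); Q=Q[np.isfinite(Q[:,0])]
z0=(s['tool_pos'][2]+.0402)*1e3; print('expected top z',z0)
k=Q[(abs(Q[:,2]-z0)<3)&(np.hypot(Q[:,0],Q[:,1])<40)]; print('tin',len(k),np.median(k[:,2]),k.min(0),k.max(0))
k=Q[(np.abs(Q[:,2]-83)<4)&(np.hypot(Q[:,0],Q[:,1])<52)];print('rim',len(k),k.min(0),k.max(0), (k.min(0)+k.max(0))/2)
```

```text
pos [ 0.5185 -0.115   0.0855] ori [-179.9778    0.0017   24.9589] turn units [-0.0002  0.     -0.0004] then shift units [0.0002 0.0003 0.0478] w 0.05140562405768979 F [-0.5827  0.5606 -0.9454] t 23.6167
expected top z 125.65939782165358
tin 8073 126.10872672448326 [-27.6362 -33.1162 122.6626] [ 24.7898  36.2602 128.6538]
rim 2129 [-31.8773 -32.9156  79.0112] [33.1885 33.3558 85.1417] [ 0.6556  0.2201 82.0765]
```

The second tin sits 1.4 mm back in tool x, so I shift +1.6 mm and lower.

Request:
jog_arm([
  {"tx": 0.0027,"ty": 0,"tz": 0,"ax": 0,"ay": 0,"az": 0,"jaw": 0.2},
  {"tx": 0,"ty": 0,"tz": 0.01,"ax": 0,"ay": 0,"az": 0,"jaw": 0.2},
  {"tx": 0,"ty": 0,"tz": 0.015,"ax": 0,"ay": 0,"az": 0,"jaw": 0.2},
  {"tx": 0,"ty": 0,"tz": 0.008,"ax": 0,"ay": 0,"az": 0,"jaw": 0.2},
  {"tx": 0,"ty": 0,"tz": 0.003,"ax": 0,"ay": 0,"az": 0,"jaw": 0.2},
  {"tx": 0,"ty": 0,"tz": 0,"ax": 0,"ay": 0,"az": 0,"jaw": 0.2},
])

```text
t: 24.17
tool_pos: [0.5193, -0.1142, 0.063]
orientation: [-179.9, 0.1, 25.0]
contact_force: [-0.3, 1.2, 0.2]
gripper_width: 0.0516
grip_force: 10.0
```

Request:
jog_arm([
  {"tx": 0,"ty": 0,"tz": 0.003,"ax": 0,"ay": 0,"az": 0,"jaw": 0.2},
  {"tx": 0,"ty": 0,"tz": 0.002,"ax": 0,"ay": 0,"az": 0,"jaw": 0.2},
  {"tx": 0,"ty": 0,"tz": 0,"ax": 0,"ay": 0,"az": 0,"jaw": 0.2},
])

```text
t: 24.42
tool_pos: [0.5199, -0.1147, 0.0609]
orientation: [-180.0, 0.0, 25.0]
contact_force: [0.5, 0.4, -0.6]
gripper_width: 0.0515
grip_force: 10.0
```

Request:
jog_arm([
  {"tx": 0,"ty": 0,"tz": 0.002,"ax": 0,"ay": 0,"az": 0,"jaw": 0.2},
  {"tx": 0,"ty": 0,"tz": 0.002,"ax": 0,"ay": 0,"az": 0,"jaw": 0.2},
  {"tx": 0,"ty": 0,"tz": 0,"ax": 0,"ay": 0,"az": 0,"jaw": 0.2},
])

```text
t: 24.67
tool_pos: [0.5199, -0.1147, 0.0585]
orientation: [-180.0, 0.0, 25.0]
contact_force: [-0.1, 0.4, -0.4]
gripper_width: 0.0514
grip_force: 10.0
```

Request:
jog_arm([
  {"tx": 0,"ty": 0,"tz": 0.0015,"ax": 0,"ay": 0,"az": 0,"jaw": 0.2},
  {"tx": 0,"ty": 0,"tz": 0.001,"ax": 0,"ay": 0,"az": 0,"jaw": 0.2},
  {"tx": 0,"ty": 0,"tz": 0,"ax": 0,"ay": 0,"az": 0,"jaw": 0.2},
])

```text
t: 24.92
tool_pos: [0.5199, -0.1146, 0.0571]
orientation: [-180.0, 0.0, 25.0]
contact_force: [-0.5, -0.3, 1.2]
gripper_width: 0.0515
grip_force: 10.0
```

Request:
jog_arm([
  {"tx": 0,"ty": 0,"tz": 0.0005,"ax": 0,"ay": 0,"az": 0,"jaw": 0.2},
  {"tx": 0,"ty": 0,"tz": 0,"ax": 0,"ay": 0,"az": 0,"jaw": -0.2},
  {"tx": 0,"ty": 0,"tz": 0,"ax": 0,"ay": 0,"az": 0,"jaw": -0.4},
  {"tx": 0,"ty": 0,"tz": 0,"ax": 0,"ay": 0,"az": 0,"jaw": -0.6},
  {"tx": 0,"ty": 0,"tz": 0,"ax": 0,"ay": 0,"az": 0,"jaw": -0.6},
  {"tx": 0,"ty": 0,"tz": -0.02,"ax": 0,"ay": 0,"az": 0,"jaw": -0.6},
  {"tx": 0,"ty": 0,"tz": -0.04,"ax": 0,"ay": 0,"az": 0,"jaw": -0.6},
  {"tx": -0.0022,"ty": 0,"tz": -0.04,"ax": 0,"ay": 0,"az": 0,"jaw": -0.6},
])

```text
t: 25.58
tool_pos: [0.5182, -0.115, 0.1175]
orientation: [-179.9, 0.1, 25.0]
contact_force: [0.1, -0.4, -0.9]
gripper_width: 0.0701
grip_force: 0.0
```

Request:
jog_arm([
  {"tx": 0,"ty": 0,"tz": 0,"ax": 0,"ay": 0,"az": 0,"jaw": 1},
  {"tx": 0,"ty": 0,"tz": 0,"ax": 0,"ay": 0,"az": 0,"jaw": 1},
  {"tx": 0,"ty": 0,"tz": 0,"ax": 0,"ay": 0,"az": 0,"jaw": 1},
  {"tx": 0,"ty": 0,"tz": 0,"ax": 0,"ay": 0,"az": 0,"jaw": 1},
  {"tx": 0,"ty": 0,"tz": 0,"ax": 0,"ay": 0,"az": 0,"jaw": 1},
  {"tx": 0,"ty": 0,"tz": 0,"ax": 0,"ay": 0,"az": 0,"jaw": 1},
  {"tx": 0,"ty": 0,"tz": 0,"ax": 0,"ay": 0,"az": 0,"jaw": 1},
  {"tx": 0,"ty": 0,"tz": 0,"ax": 0,"ay": 0,"az": 0,"jaw": 1},
])

```text
t: 26.25
tool_pos: [0.5186, -0.1151, 0.1163]
orientation: [-180.0, 0.0, 25.0]
contact_force: [0.5, 0.1, 0.8]
gripper_width: 0.0207
grip_force: 0.0
```

Run:
```python
from h import *
topz(); plan(.5187,-.1152,.069,25)
```

```text
-24 [83, None, None, 95, 96, 97, None, None, 83]
-16 [83, None, None, 96, 97, 97, 98, None, 83]
-8 [83, 95, 95, 187, 97, 97, 213, 98, 83]
0 [83, 95, 96, 193, 97, 97, 223, 98, 83]
8 [83, 95, 96, 196, 97, 97, 230, 98, 83]
16 [253, 253, 252, 247, 97, 98, 245, 84, 84]
24 [253, 253, 253, 247, 246, 246, 253, 253, 253]
pos [ 0.5186 -0.1151  0.1164] ori [-179.979     0.0294   25.018 ] turn units [-0.0002  0.0003  0.0002] then shift units [0.0001 0.0002 0.0791] w 0.016424152936543434 F [-0.4146 -0.6237  0.1454] t 26.3
```

The tin rests in the mouth with the same slight lean as the first. Pushing the same way, in finer steps near the end.

Request:
jog_arm([
  {"tx": 0,"ty": 0,"tz": 0,"ax": 0,"ay": 0,"az": 0,"jaw": 1},
  {"tx": 0,"ty": 0,"tz": 0.02,"ax": 0,"ay": 0,"az": 0,"jaw": 1},
  {"tx": 0,"ty": 0,"tz": 0.02,"ax": 0,"ay": 0,"az": 0,"jaw": 1},
  {"tx": 0,"ty": 0,"tz": 0,"ax": 0,"ay": 0,"az": 0,"jaw": 1},
  {"tx": 0,"ty": 0,"tz": 0.02,"ax": 0,"ay": 0,"az": 0,"jaw": 1},
  {"tx": 0,"ty": 0,"tz": 0.012,"ax": 0,"ay": 0,"az": 0,"jaw": 1},
  {"tx": 0,"ty": 0,"tz": 0.006,"ax": 0,"ay": 0,"az": 0,"jaw": 1},
  {"tx": 0,"ty": 0,"tz": 0,"ax": 0,"ay": 0,"az": 0,"jaw": 1},
])

```text
t: 26.97
tool_pos: [0.5182, -0.1151, 0.0694]
orientation: [-179.9, 0.1, 25.0]
contact_force: [-1.0, 0.8, 0.4]
gripper_width: 0.0005
grip_force: 0.0
```

Request:
jog_arm([
  {"tx": 0,"ty": 0,"tz": 0.003,"ax": 0,"ay": 0,"az": 0,"jaw": 1},
  {"tx": 0,"ty": 0,"tz": 0.003,"ax": 0,"ay": 0,"az": 0,"jaw": 1},
  {"tx": 0,"ty": 0,"tz": 0.003,"ax": 0,"ay": 0,"az": 0,"jaw": 1},
  {"tx": 0,"ty": 0,"tz": 0,"ax": 0,"ay": 0,"az": 0,"jaw": 1},
])

```text
t: 27.3
tool_pos: [0.519, -0.1152, 0.0646]
orientation: [180.0, -0.0, 25.0]
contact_force: [-0.5, 1.1, -0.2]
gripper_width: 0.0006
grip_force: 0.2
```

Request:
jog_arm([
  {"tx": 0,"ty": 0,"tz": 0.003,"ax": 0,"ay": 0,"az": 0,"jaw": 1},
  {"tx": 0,"ty": 0,"tz": 0.003,"ax": 0,"ay": 0,"az": 0,"jaw": 1},
  {"tx": 0,"ty": 0,"tz": 0,"ax": 0,"ay": 0,"az": 0,"jaw": 1},
])

```text
t: 27.55
tool_pos: [0.5193, -0.1154, 0.0612]
orientation: [180.0, -0.0, 25.0]
contact_force: [0.5, -1.1, 1.6]
gripper_width: 0.0004
grip_force: 1.0
```

Request:
jog_arm([
  {"tx": 0,"ty": 0,"tz": 0.003,"ax": 0,"ay": 0,"az": 0,"jaw": 1},
  {"tx": 0,"ty": 0,"tz": 0.003,"ax": 0,"ay": 0,"az": 0,"jaw": 1},
  {"tx": 0,"ty": 0,"tz": 0,"ax": 0,"ay": 0,"az": 0,"jaw": 1},
])

```text
t: 27.8
tool_pos: [0.5195, -0.1154, 0.0578]
orientation: [179.9, -0.1, 25.0]
contact_force: [0.4, -1.1, 3.6]
gripper_width: 0.0007
grip_force: 1.6
```

Request:
jog_arm([
  {"tx": 0,"ty": 0,"tz": 0.003,"ax": 0,"ay": 0,"az": 0,"jaw": 1},
  {"tx": 0,"ty": 0,"tz": 0.003,"ax": 0,"ay": 0,"az": 0,"jaw": 1},
  {"tx": 0,"ty": 0,"tz": 0,"ax": 0,"ay": 0,"az": 0,"jaw": 1},
])

```text
t: 28.05
tool_pos: [0.5193, -0.1154, 0.0538]
orientation: [180.0, -0.0, 25.0]
contact_force: [2.1, 0.1, 2.8]
gripper_width: 0.0004
grip_force: 1.0
```

Request:
jog_arm([
  {"tx": 0,"ty": 0,"tz": 0.003,"ax": 0,"ay": 0,"az": 0,"jaw": 1},
  {"tx": 0,"ty": 0,"tz": 0.003,"ax": 0,"ay": 0,"az": 0,"jaw": 1},
  {"tx": 0,"ty": 0,"tz": 0,"ax": 0,"ay": 0,"az": 0,"jaw": 1},
])

```text
t: 28.3
tool_pos: [0.5189, -0.1152, 0.0499]
orientation: [180.0, -0.0, 25.0]
contact_force: [0.1, -0.7, 2.3]
gripper_width: 0.0004
grip_force: 1.0
```

Request:
jog_arm([
  {"tx": 0,"ty": 0,"tz": 0.003,"ax": 0,"ay": 0,"az": 0,"jaw": 1},
  {"tx": 0,"ty": 0,"tz": 0.003,"ax": 0,"ay": 0,"az": 0,"jaw": 1},
  {"tx": 0,"ty": 0,"tz": 0,"ax": 0,"ay": 0,"az": 0,"jaw": 1},
])

```text
t: 28.55
tool_pos: [0.5186, -0.1152, 0.0462]
orientation: [-180.0, 0.0, 25.0]
contact_force: [1.7, -0.7, 2.1]
gripper_width: 0.0007
grip_force: 0.9
```

Request:
jog_arm([
  {"tx": 0,"ty": 0,"tz": 0.003,"ax": 0,"ay": 0,"az": 0,"jaw": 1},
  {"tx": 0,"ty": 0,"tz": 0.003,"ax": 0,"ay": 0,"az": 0,"jaw": 1},
  {"tx": 0,"ty": 0,"tz": 0,"ax": 0,"ay": 0,"az": 0,"jaw": 1},
])

```text
t: 28.8
tool_pos: [0.5186, -0.1151, 0.0426]
orientation: [-180.0, 0.0, 25.0]
contact_force: [1.1, 0.4, 2.0]
gripper_width: 0.0004
grip_force: 0.7
```

Request:
jog_arm([
  {"tx": 0,"ty": 0,"tz": 0.003,"ax": 0,"ay": 0,"az": 0,"jaw": 1},
  {"tx": 0,"ty": 0,"tz": 0.002,"ax": 0,"ay": 0,"az": 0,"jaw": 1},
  {"tx": 0,"ty": 0,"tz": 0,"ax": 0,"ay": 0,"az": 0,"jaw": 1},
])

```text
t: 29.05
tool_pos: [0.5186, -0.1151, 0.0397]
orientation: [-180.0, 0.0, 25.0]
contact_force: [0.7, -1.2, 1.8]
gripper_width: 0.0004
grip_force: 0.9
```

Request:
jog_arm([
  {"tx": 0,"ty": 0,"tz": 0.002,"ax": 0,"ay": 0,"az": 0,"jaw": 1},
  {"tx": 0,"ty": 0,"tz": 0.002,"ax": 0,"ay": 0,"az": 0,"jaw": 1},
  {"tx": 0,"ty": 0,"tz": 0,"ax": 0,"ay": 0,"az": 0,"jaw": 1},
  {"tx": 0,"ty": 0,"tz": 0,"ax": 0,"ay": 0,"az": 0,"jaw": 1},
])

```text
t: 29.38
tool_pos: [0.5186, -0.1151, 0.0374]
orientation: [-180.0, 0.0, 25.0]
contact_force: [1.5, -1.1, 2.8]
gripper_width: 0.0003
grip_force: 0.9
```

Run:
```python
from h import *
topz(); print(r.state()['tool_pos'],r.state()['contact_force'])
```

```text
-24 [None, None, None, None, 70, None, None, None, None]
-16 [None, None, None, None, None, None, None, None, None]
-8 [None, 70, 70, None, 89, None, 70, 70, None]
0 [83, 70, 70, 70, 86, None, 70, 70, 83]
8 [83, 70, 70, 70, 104, None, 70, 69, 83]
16 [83, 174, 71, 173, 71, 70, 70, 69, 83]
24 [168, 174, 174, 174, 174, 174, 174, 174, 167]
[ 0.51859809 -0.11511095  0.0373909 ] [1.11455026 0.59866424 1.24430048]
```

Request:
jog_arm([
  {"tx": 0,"ty": 0,"tz": 0.0015,"ax": 0,"ay": 0,"az": 0,"jaw": 1},
  {"tx": 0,"ty": 0,"tz": 0.0015,"ax": 0,"ay": 0,"az": 0,"jaw": 1},
  {"tx": 0,"ty": 0,"tz": 0,"ax": 0,"ay": 0,"az": 0,"jaw": 1},
])

```text
t: 29.68
tool_pos: [0.5186, -0.1151, 0.0356]
orientation: [-180.0, 0.0, 25.0]
contact_force: [0.3, -0.0, 2.0]
gripper_width: 0.0007
grip_force: 1.3
```

Request:
jog_arm([
  {"tx": 0,"ty": 0,"tz": 0.0015,"ax": 0,"ay": 0,"az": 0,"jaw": 1},
  {"tx": 0,"ty": 0,"tz": 0,"ax": 0,"ay": 0,"az": 0,"jaw": 1},
])

```text
t: 29.85
tool_pos: [0.5186, -0.1151, 0.0347]
orientation: [-180.0, 0.0, 25.0]
contact_force: [0.4, 1.0, 2.3]
gripper_width: 0.0
grip_force: 1.0
```

Request:
jog_arm([
  {"tx": 0,"ty": 0,"tz": 0.0015,"ax": 0,"ay": 0,"az": 0,"jaw": 1},
  {"tx": 0,"ty": 0,"tz": 0,"ax": 0,"ay": 0,"az": 0,"jaw": 1},
])

```text
t: 30.02
tool_pos: [0.5186, -0.1151, 0.0338]
orientation: [-180.0, 0.0, 25.0]
contact_force: [0.4, 0.6, 1.8]
gripper_width: 0.0002
grip_force: 1.0
```

Run:
```python
from h import *
topz(); print(r.state()['tool_pos'],r.state()['contact_force'])
```

```text
-24 [None, None, None, None, 66, None, None, None, None]
-16 [None, None, None, None, None, None, None, None, None]
-8 [None, 66, 66, None, 85, None, 67, 66, None]
0 [83, 66, 66, 66, 82, None, 66, 66, 83]
8 [83, 66, 66, 66, 100, None, 66, 66, 83]
16 [83, 170, 170, 169, 67, 66, 70, 170, 83]
24 [164, 170, 170, 170, 170, 170, 170, 170, 164]
[ 0.51863491 -0.11514383  0.03381247] [0.47072732 0.08622548 2.19245006]
```

Request:
jog_arm([
  {"tx": 0,"ty": 0,"tz": 0.001,"ax": 0,"ay": 0,"az": 0,"jaw": 1},
  {"tx": 0,"ty": 0,"tz": 0,"ax": 0,"ay": 0,"az": 0,"jaw": 1},
])

```text
t: 30.23
tool_pos: [0.5186, -0.1151, 0.0333]
orientation: [-180.0, 0.0, 25.0]
contact_force: [0.1, 1.3, 2.9]
gripper_width: 0.0006
grip_force: 1.1
```

Request:
jog_arm([
  {"tx": 0,"ty": 0,"tz": 0.0008,"ax": 0,"ay": 0,"az": 0,"jaw": 1},
  {"tx": 0,"ty": 0,"tz": 0,"ax": 0,"ay": 0,"az": 0,"jaw": 1},
])

```text
t: 30.4
tool_pos: [0.5187, -0.1151, 0.0328]
orientation: [-180.0, 0.0, 25.0]
contact_force: [0.0, -0.0, 2.3]
gripper_width: 0.0009
grip_force: 1.1
```

Request:
jog_arm([
  {"tx": 0,"ty": 0,"tz": -0.01,"ax": 0,"ay": 0,"az": 0,"jaw": 1},
  {"tx": 0,"ty": 0,"tz": -0.03,"ax": 0,"ay": 0,"az": 0,"jaw": 1},
  {"tx": 0,"ty": 0,"tz": -0.05,"ax": 0,"ay": 0,"az": 0,"jaw": 1},
  {"tx": 0,"ty": 0,"tz": -0.05,"ax": 0,"ay": 0,"az": 0,"jaw": 1},
  {"tx": 0,"ty": 0,"tz": -0.03,"ax": 0,"ay": 0,"az": 0,"jaw": 1},
  {"tx": 0,"ty": 0,"tz": 0,"ax": 0,"ay": 0,"az": 0,"jaw": 1},
  {"tx": 0,"ty": 0,"tz": 0,"ax": 0,"ay": 0,"az": 0,"jaw": 1},
  {"tx": 0,"ty": 0,"tz": 0,"ax": 0,"ay": 0,"az": 0,"jaw": 1},
])

```text
t: 31.07
tool_pos: [0.518, -0.115, 0.1342]
orientation: [-180.0, 0.1, 25.0]
contact_force: [-0.0, -0.7, 0.7]
gripper_width: 0.0002
grip_force: 0.0
```

Run:
```python
from h import *
im=topz(); im2,_=r.grab_frame('side'); cv2.imwrite('pics/f.png',np.hstack([cv2.resize(im[60:300,160:480],(533,400)),im2[:400,200:460]]))
print(r.state()['tool_pos'],r.state()['contact_force'],r.state()['t'])
```

```text
-24 [83, None, 80, 67, 67, 67, 79, None, 83]
-16 [83, None, 68, 68, 67, 68, 69, None, 83]
-8 [83, 67, 68, 68, 183, 68, 68, 67, 83]
0 [83, 67, 67, 68, 68, 68, 68, 67, 83]
8 [83, 67, 68, 68, 199, 68, 67, 67, 83]
16 [273, 271, 271, 271, 271, 271, 272, 272, 83]
24 [265, 271, 271, 271, 270, 271, 271, 271, 264]
[ 0.51767981 -0.11495562  0.1335992 ] [-0.0894145  -0.26691778 -0.02242306] 31.1667
```

View pics/f.png

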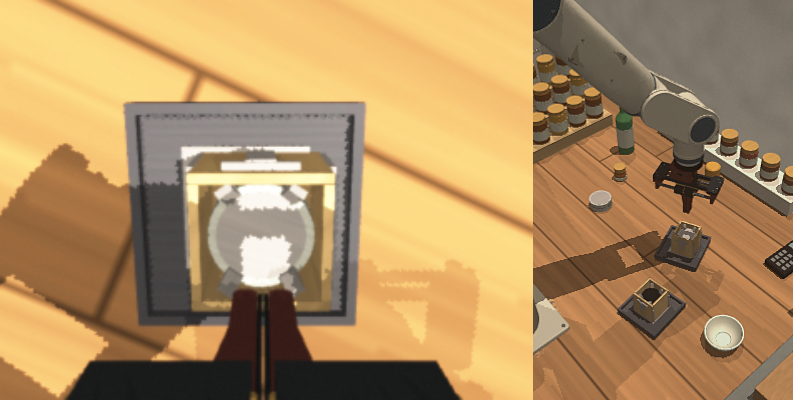

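The second tin is level under the lips: its top is at 0.067–0.068, with the lip corners over it at (225,195), (295,195), (232,278) and (290,278). The robot is clear and the bystanders in view stand where they did, so I hand in.

```bash
python3 -c "
from station import r
print(r.finish_job())"
```

```text
the job is handed in; nothing more can be done
None
```

Both balm tins are in the leftmost magazine, held under its lips, and the job is handed in at about 31 s; no force reading passed about 7 N on the magazine or 4 N pushing the tins, and nothing else was touched.

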